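# Clip a rod into the rest, release the catch and hold the tailstock lever

### The job

Take the wooden rod from its stand and push it down past the sprung jaw until it lies fully home in both forks of the rod rest, lengthwise centred in the clip, and let go of it. Then flip the safety catch on the tailstock right over, away from the lever, and only after that pull the tailstock lever towards the rod all the way to its stop, so that the cup slides over the rod's end. The lever springs back if let go: finish while still holding it fully pulled with the gripper, and leave the other things on the bench where they are.

Things in the scene. Friction and masses are not known exactly. Their poses are not given: they have to be found in the camera images.
- rod_c (a point): Centre of the loose rod: plain light wood, round, 18 mm diameter, 180 mm long, about 60 g, both ends alike; its y axis runs along the rod. At the start it lies level in the stand, centre 30 mm above the bench, its middle free to be grasped from above.
- stand: Low wooden stand of the rod, fixed; origin under its centre. Base plate 70 x 150 x 6 mm, its y axis along the rod; two V-notches 60 mm either side of the middle, tops 43 mm above the bench. It may stand to the left or right of the unit.
- seat (a point): Where the rod's centre lies when fully home in the clip, 70 mm above the bench (lengthwise 10 mm or so either way is centred). Its y axis is the rod's line and points to the tailstock; x is level and points away from the robot, give or take the unit's yaw; z up. Either end of the rod may point to the tailstock. The middle 80 mm between the forks is free for a gripper: nothing there is higher than 30 mm above the bench.
- rig: The fixed unit that carries rest, tailstock, lever and catch: grey base plate 160 x 370 mm, 12 mm thick; origin under its centre, axes parallel to the seat's. Seat at y = -75 mm; two dark steel forks, 12 mm thick (y), 44 mm wide, 47 mm either side of the seat: slots 20 mm wide, open at the top, floor 61 mm above the bench; -x prong up to 97 mm with a small lead-in, +x prong up to 75 mm.
- jaw_nose (a point): Midway between the two noses of the sprung steel jaw, at their tips' lower edge, just over where the rod's top will be. The 8 mm thick noses stand 62 mm either side of the seat (y), outside the forks, on the +x side, and reach over the slot; their steep faces rise to about 110 mm. A rod pushed straight down drives them aside with 5 to 15 N in all, from about 30 mm above home; they spring back over it.
- jaw (a joint): Hinge of the jaw (rad): 0 closed (its spring holds it there), about 0.15 as the rod passes, 0.5 wide open.
- catch_hinge (a point): Hinge of the steel safety catch, on top of the tailstock (grey block 70 x 75 mm, 100 mm tall), 115 mm above the bench; hinge line along the seat's y. A level blade 105 mm long, 12 mm wide, 8 mm thick runs from here to the -x side (seat axes), across the lever's shaft, and blocks it; an upright thumb tab, 10 mm thick (x), 14 mm wide (y), rises 55 mm from here.
- catch_tab (a point): Point on the thumb tab 50 mm from the catch hinge (5 mm below the tab's end).
- catch (a joint): Angle of the catch (rad): 0 to 0.12 at the start, blade level in the lever's way, tab upright; grows as the tab is pushed over to the seat's +x side and the blade rises; 1.57 blade upright and tab level, stop at 1.75. Friction of about 0.07 N m keeps it where it is left. Flipped right over means beyond 1.1.
- handle_c (a point): Centre of the lever's plain black round crank grip, 20 mm diameter, 62 mm long, level, along the seat's x axis. It sticks out sideways to -x (towards the robot) from the lever's top, so it can be pinched from above with jaws closing along y; this point is 125 mm from the lever's hinge line and 40 mm to -x of the shaft (steel, 11 mm thick); about 167 mm above the bench at the start.
- lever_hinge (a point): Hinge of the lever, 50 mm above the bench, on the tailstock's side that faces the robot; the lever swings in the upright plane along the bed, about a level line along the seat's x axis.
- lever (a joint): Angle of the lever (rad): 0 at rest, when it leans 0.35 rad away from the rod; grows as its top is pulled towards the rod (the seat's -y); 0.35 upright, stop at 0.75. A spring returns it: about 3 N at the grip at 0, 7 N at the stop. The lever drives the cup (32 mm outside, 24 mm bore) 30 mm along the axis over the rod's end.
- quill (a joint): Travel of the steel cup (m): 0 drawn back, its mouth 15 mm from the end of a centred rod; 0.030 with the lever at its stop, the cup 15 mm over the rod's end.
- tape_c (a point): Centre of a roll of paper tape lying flat, 90 mm diameter, 22 mm high. Bystander.
- bit_case_c (a point): Centre of a black drill case 55 x 110 x 26 mm. Bystander.
- oil_c (a point): Centre of a white oil bottle, 48 mm diameter, 100 mm tall. Bystander.
- wrench_c (a point): Middle of a steel wrench 150 mm long. Bystander.
- collar_c (a point): Centre of a brass collar, 40 mm diameter, 16 mm high. Bystander.
- brush_c (a point): Middle of a bench brush 170 mm long. Bystander.
- chuck_key_c (a point): Middle of a T-shaped chuck key, 70 mm long, lying in a grey tray 100 x 150 x 25 mm. Bystander.
Mind the look-alikes: they are no part of the job. There is more than one size of the part that bears rod_c; the job needs the smaller.

How it is judged:
By the outcome, as a careful person would: the job done as asked, in the order asked, and still so for the second after the job is handed in, while the arm keeps its last pose, push and grip.
It also fails if it takes over 62 s, if anything falls off the work surface, if the arm or the gripper's body presses on something with over 40 N, if the wrist force passes 120 N, or if a joint passes its speed limit or range.

### The arm

A 7-joint arm with a two-finger parallel gripper is mounted at the origin on the work surface. World frame = base frame: x ahead of the robot, y to its left, z up, the work surface at z = 0. Lengths are in m, angles in rad, forces in N, time in s.
With the tool pointing down it reaches from about 0.425 to 0.875 m from the base axis. Payload 4.7 kg.
Tool frame: the origin (TCP) lies on the mounting face of the last link; the fingertips stand 182 mm ahead of it and the grasp point (between the pads) lies 164 mm ahead of it; x points along the fingers, y is the direction in which the jaws open and shut, and the axes are right-handed (so a half turn about x gives the same grasp; the last joint's range is limited). The gripper opens to 87 mm and grips with 3 to 60 N. Pads are 19 mm wide; open, the fingers measure 117 mm over their backs; the gripper's body (75 mm by 190 mm) begins 51 mm behind the grasp point.
Start: joints at [1.178, 0.321, -0.07, 1.45, 0.023, 1.371, -0.057], TCP at [0.257, -0.597, 0.405] pointing down, gripper open.
Joint ranges: [-2.86, 2.86], [-0.3, 2.09], [-1.38, 1.24], [0.06, 2.45], [-1.56, 4.7], [0.09, 2.05], [-2.69, 2.69]. Speed limits (rad/s): [2.57, 2.57, 3.14, 3.14, 3.14, 3.14, 3.14].

### API

Orientations are given as a rotation vector (axis times angle).
In Python, from bench import monitor, get_image, ctrl gives the robot as it stands.
- The arm moves only by the shell command python3 -m creep 'ROWS' [FORCE]. ROWS is JSON, a list of rows, each a list of 7 numbers: the shift along the tool's x, y, z in mm, then the turn, a rotation vector about the tool's x, y, z in rad, then the finger opening in mm, from 0 to 87. A call has 1 to 5 rows; each row shifts and turns the commanded pose from where the row before left it, along the tool's axes as they then stand; what a row does not reach is not made up. A row lasts 1/10 s, in which the tool goes at most 50 mm and 8.59 degrees, less where a joint would pass 70% of its speed; a pose out of reach is approached as far as the arm can. A call is refused whole if a number of a shift passes 50 or a number of a turn 0.15, either way. A call with a gripper value outside its range is refused whole. The fingers move at their own pace and stop on an object; FORCE is the grip in N (left out, the last holds). Time passes only in rows, so rows that do not move let the fingers close. It gives the time, the measured TCP pose, the force and the opening at its end, in the units of the state.
- monitor.get_state(): the state, without advancing time (a new reading comes with each control period).
- get_image(name): name is "scene" or "top" or "wrist"; returns a dict with "img" (400x640x3 uint8, red, green, blue), "mtx" (3x3 intrinsics, pixels), "view" (4x4, takes a point from world to camera coordinates). Camera axes: x right, y up, looking along -z (the intrinsics and any distortion apply to the point x, -y, -z); pixel columns grow to the right and rows downward; lengths in m; the calibration is good to about 2 mm. The wrist camera is an equidistant fisheye: a pixel r from the principal point sees the ray r / f radians off the axis. A picture is of the moment at which its call begins. There is no depth.
- ctrl.close_job(): hands the job in, once; it reports no verdict.
The state is a dict: "time": time; "joint_positions": joint angles; "qd": joint speeds; "joint_torque": joint torques, N m; "position": TCP position; "tool_rot": TCP orientation; "ft_force": force on the tool from outside, world axes, zero at the start; "torque": the same for the moment, N m; "grip_width": opening from 0.0 (shut) to 1.0 (fully open).
Only numpy, scipy, OpenCV 4.12 (cv2) and the standard library are available. Lean on these libraries where they do the work, as an engineer would, in place of code of your own. Each camera call takes 0.05 s, during which the arm holds its last target.

## Working session

There is one attempt and no reset: what is moved stays moved. The work goes in short steps, Python scripts to look and compute and a shell command to move; the robot and the scene stay as the last step left them, time stands still between calls to the robot, and variables do not carry over. Pictures are saved under pics/ and viewed, and the job is handed in when it is done.

```bash
ls; mkdir -p pics
python3 - <<'E'
from bench import monitor, get_image, ctrl
import cv2,pickle
s=monitor.get_state();print(s)
d={}
for n in("scene","top","wrist"):
    g=get_image(n);d[n]=g;cv2.imwrite(f"pics/a_{n}.png",cv2.cvtColor(g["img"],cv2.COLOR_RGB2BGR));print(n,g["mtx"],g["view"],[k for k in g])
pickle.dump(d,open("a.pkl","wb"))
E
```

```text
pics
{'time': 0.0, 'joint_positions': array([ 1.17809618,  0.32182086, -0.07010226,  1.45171844,  0.02262054,
        1.37077211, -0.05692267]), 'qd': array([-7.06503599e-06,  1.16847447e-03,  3.81422490e-04,  2.68965505e-04,
       -4.11387698e-04, -6.17387567e-05, -8.26583980e-04]), 'joint_torque': array([-3.08963001e-05, -4.91299975e+01, -4.03929558e-01, -3.12531567e+01,
       -6.38940535e-02,  4.36324789e-02,  1.99101046e-04]), 'position': array([ 0.2570785 , -0.59676764,  0.4036409 ]), 'tool_rot': array([ 1.99782583,  0.41409526, -1.99884829]), 'ft_force': array([0.76689276, 0.82875772, 0.03571732]), 'torque': array([0.03096028, 0.0659447 , 0.09485137]), 'grip_width': 0.9991775221979364}
scene [[482.78682344   0.         319.7192696 ]
 [  0.         482.78682344 196.84845624]
 [  0.           0.           1.        ]] [[ 0.03372359  0.99931818  0.01502993 -0.03963405]
 [-0.70761808  0.01325426  0.70647079  0.22753261]
 [ 0.7057899  -0.03446018  0.70758259 -1.67804578]
 [ 0.          0.          0.          1.        ]] ['img', 'mtx', 'view']
top [[387.55018435   0.         320.7606035 ]
 [  0.         387.55018435 196.99518568]
 [  0.           0.           1.        ]] [[-0.00556956 -0.99986014 -0.01576989  0.03714255]
 [ 0.99162312 -0.00755739  0.12894365 -0.4761234 ]
 [-0.12904479 -0.01491963  0.99152652 -1.05946742]
 [ 0.          0.          0.          1.        ]] ['img', 'mtx', 'view']
wrist [[309.70691629   0.         320.60103019]
 [  0.         309.70691629 201.42069223]
 [  0.           0.           1.        ]] [[ 0.39609412 -0.91820648 -0.00251095 -0.65030114]
 [ 0.88856976  0.38399583 -0.25098006  0.02972277]
 [ 0.23141571  0.09718057  0.967989   -0.3901806 ]
 [ 0.          0.          0.          1.        ]] ['img', 'mtx', 'view']
```

View pics/a_scene.png

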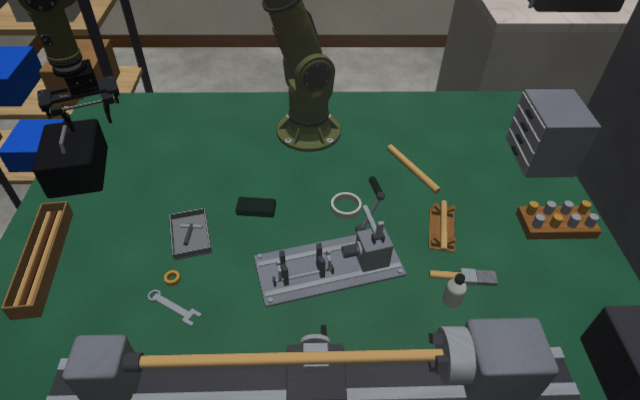

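View pics/a_top.png

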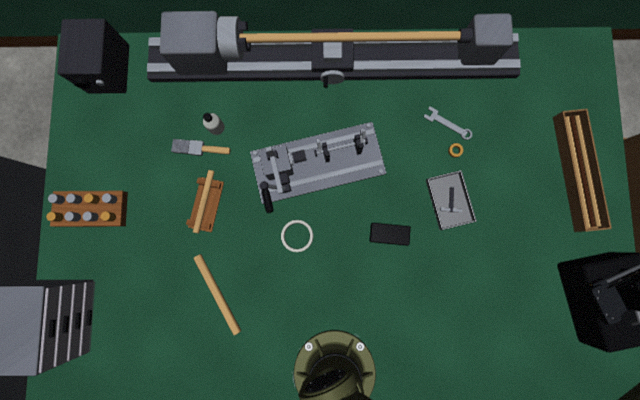

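View pics/a_wrist.png

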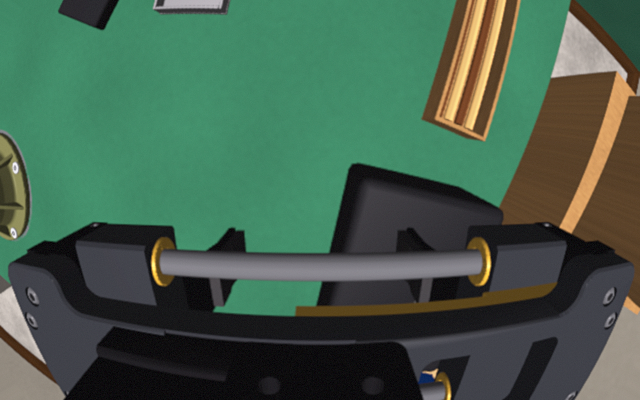

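```bash
cat > h.py <<'E'
import numpy as np,cv2,pickle
from scipy.spatial.transform import Rotation as R
def proj(g,P):
    P=np.atleast_2d(P);c=(g["view"]@np.c_[P,np.ones(len(P))].T).T[:,:3]
    q=np.c_[c[:,0],-c[:,1],-c[:,2]]
    return (g["mtx"]@(q/q[:,2:]).T).T[:,:2]
def ray(g,uv):
    m=g["mtx"];q=np.array([(uv[0]-m[0,2])/m[0,0],(uv[1]-m[1,2])/m[1,1],1])
    d=np.array([q[0],-q[1],-q[2]]);V=g["view"];Rt=V[:3,:3].T
    return -Rt@V[:3,3],Rt@d
def plane(g,uv,z):
    o,d=ray(g,uv);return o+d*(z-o[2])/d[2]
def two(g1,u1,g2,u2):
    o1,d1=ray(g1,u1);o2,d2=ray(g2,u2)
    A=np.c_[d1,-d2];t=np.linalg.lstsq(A,o2-o1,rcond=None)[0]
    a=o1+d1*t[0];b=o2+d2*t[1];return (a+b)/2,np.linalg.norm(a-b)
def crop(g,x0,y0,x1,y1,s,name):
    im=g["img"][y0:y1,x0:x1][:,:,::-1]
    cv2.imwrite(name,cv2.resize(im,None,fx=s,fy=s,interpolation=cv2.INTER_CUBIC))
E
python3 - <<'E'
from h import *
d=pickle.load(open("a.pkl","rb"));t,s=d["top"],d["scene"]
crop(t,180,110,400,275,3.6,"pics/b_top.png")
crop(s,230,170,480,310,3.2,"pics/b_scene.png")
# rods mask
for n,g in(("top",t),("scene",s)):
    hsv=cv2.cvtColor(g["img"],cv2.COLOR_RGB2HSV)
    m=cv2.inRange(hsv,(10,60,120),(25,255,255))
    k,l,st,c=cv2.connectedComponentsWithStats(m)
    for i in range(1,k):
        if st[i,4]>60:
            r=cv2.minAreaRect(np.argwhere(l==i)[:,::-1].astype(np.float32));print(n,st[i],r)
E
```

```text
top [ 239   31  222   10 1690] ((349.521728515625, 35.75899124145508), (7.801875114440918, 221.03256225585938), 89.29268646240234)
top [576 115  25 115 462] ((587.8612670898438, 171.5721435546875), (114.81688690185547, 8.799361228942871), 81.49542236328125)
top [564 116  27 115 537] ((576.8132934570312, 172.64410400390625), (116.10281372070312, 4.943081378936768), 78.89616394042969)
top [449 143  14  14  92] ((456.00006103515625, 149.50003051757812), (13.435027122497559, 12.020814895629883), 45.0)
top [202 146  27   8 166] ((215.03689575195312, 149.09426879882812), (26.5269718170166, 6.337501525878906), 5.19442892074585)
top [187 170  27  63 574] ((198.96328735351562, 200.09315490722656), (13.288082122802734, 64.279541015625), 14.38139533996582)
top [201 181  22  51 449] ((211.7647247314453, 205.44117736816406), (10.429031372070312, 50.44740676879883), 14.03624439239502)
top [  46  191   76   35 1327] ((83.5, 208.0), (34.0, 75.0), 90.0)
top [194 255  46  80 667] ((216.21206665039062, 294.3899230957031), (87.69144439697266, 7.765591144561768), 62.56026840209961)
scene [ 90   0  22  22
[... 1025 characters left out ...]
 31 838] ((559.5, 216.0), (30.0, 79.0), 90.0)
scene [ 25 202  42 104 560] ((46.041831970214844, 253.6853485107422), (6.598247528076172, 110.72608947753906), 18.886085510253906)
scene [ 12 211  38  96 436] ((31.569711685180664, 258.8875732421875), (4.700952529907227, 101.92212677001953), 19.916406631469727)
scene [429 210  11  33 253] ((434.0, 226.0), (32.0, 10.0), 90.0)
scene [164 270  15  13 101] ((171.0, 276.0), (12.0, 14.0), 90.0)
scene [430 271  28   7 153] ((443.3586730957031, 273.6965637207031), (27.072826385498047, 5.979274749755859), 4.763641834259033)
scene [ 139  349  305   17 3135] ((290.96478271484375, 356.9588317871094), (10.462905883789062, 304.1721496582031), 88.6881103515625)
```

View pics/b_top.png

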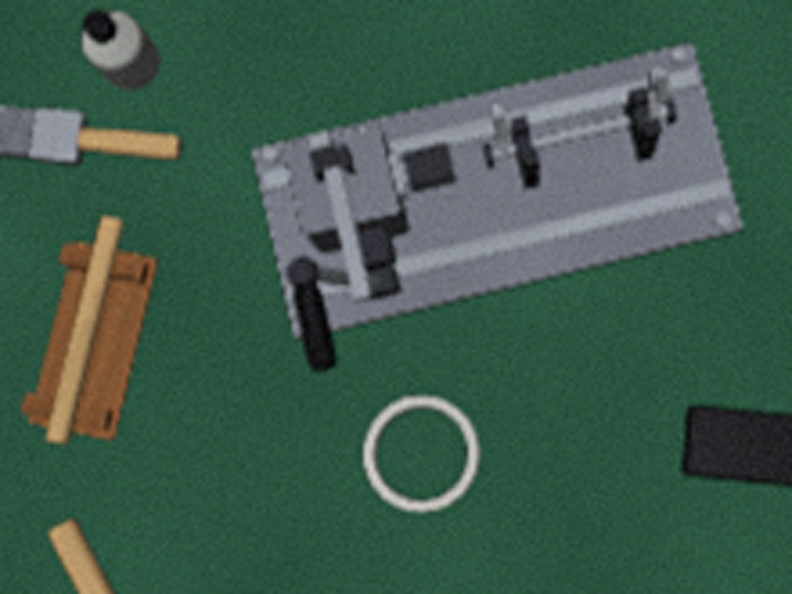

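View pics/b_scene.png

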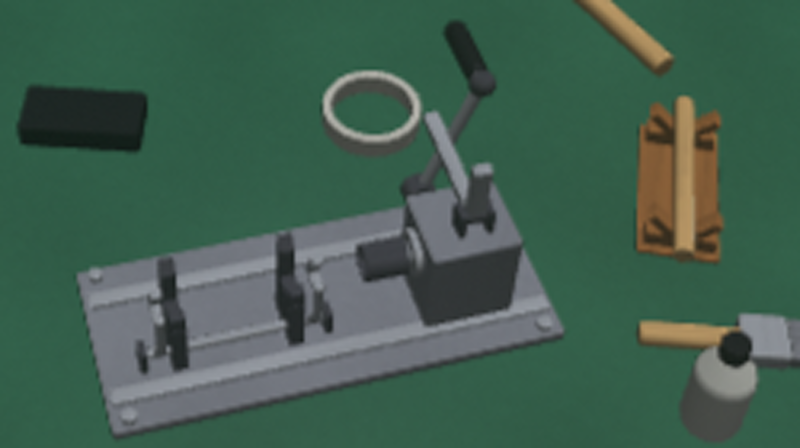

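```bash
cat >> h.py <<'E'
def tc(u,v): return ((u+.5)/3.6-.5+180,(v+.5)/3.6-.5+110)
def sc(u,v): return ((u+.5)/3.2-.5+230,(v+.5)/3.2-.5+170)
E
python3 - <<'E'
from h import *
d=pickle.load(open("a.pkl","rb"));t,s=d["top"],d["scene"]
e=[plane(t,tc(*p),.032) for p in((111,218),(58,441))]
print("rod",e,np.linalg.norm(e[0]-e[1]),(e[0]+e[1])/2)
e=[plane(s,sc(*p),.030) for p in((684,97),(684,254))]
print("rod scene",e,np.linalg.norm(e[0]-e[1]),(e[0]+e[1])/2)
e=[plane(t,tc(*p),.016) for p in((64,525),)]+[plane(t,(237,332),.016)];print("rod2",e,np.linalg.norm(e[0]-e[1]))
c=np.array([plane(t,tc(*p),.012) for p in((252,150),(693,44),(742,227),(296,338))])
cs=np.array([plane(s,sc(*p),.012) for p in((563,333),(116,435),(80,272))])
for q in(c,cs):print(q.round(4),np.linalg.norm(np.diff(q,axis=0),axis=1))
ctr=c.mean(0);ax=(c[0]+c[3]-c[1]-c[2]);ax/=np.linalg.norm(ax);print(ctr,ax,np.arctan2(-ax[0],ax[1]))
print((cs[0]+cs[2])/2)
ya=np.array([ax[0],ax[1],0]);xa=np.array([ax[1],-ax[0],0])
print("seat",ctr-.075*ya)
# handle: two views
print("ball", two(t,tc(302,271),s,sc(482,82)))
print("grip end",two(t,tc(322,362),s,sc(454,29)))
print("tab top",two(t,tc(330,158),s,sc(482,170)))
# stand corners z=.006
for p in((156,258),(116,437)):print(plane(t,tc(*p),.006))
for p in((718,260),(638,250)):print(plane(s,sc(*p),.006))
E
```

```text
rod [array([0.55567186, 0.3479473 , 0.032     ]), array([0.37991782, 0.38375046, 0.032     ])] 0.17936373428169414 [0.46779484 0.36584888 0.032     ]
rod scene [array([0.37161786, 0.38760811, 0.03      ]), array([0.55328127, 0.34825936, 0.03      ])] 0.18587609086815896 [0.46244957 0.36793373 0.03      ]
rod2 [array([0.31512342, 0.38208822, 0.016     ]), array([0.10722194, 0.26572978, 0.016     ])] 0.23824843077210697
[[ 0.6148  0.241   0.012 ]
 [ 0.6998 -0.1176  0.012 ]
 [ 0.548  -0.1533  0.012 ]
 [ 0.4613  0.2031  0.012 ]] [0.36853911 0.15596134 0.3667925 ]
[[ 0.6175  0.2397  0.012 ]
 [ 0.7035 -0.1147  0.012 ]
 [ 0.547  -0.1514  0.012 ]] [0.36466277 0.1607659 ]
[0.58097093 0.04332833 0.012     ] [-0.23350651  0.97235524  0.        ] 0.23568233112053055
[0.58223753 0.04417387 0.012     ]
seat [ 0.59848392 -0.02959832  0.012     ]
ball (array([0.48937841, 0.17322518, 0.17041577]), np.float64(0.0005088088986918992))
grip end (array([0.42671473, 0.15846017, 0.16949036]), np.float64(0.00035162437947014935))
tab top (array([0.57181073, 0.16047259, 0.15841949]), np.float64(0.008185960091969601))
[0.52777717 0.31836492 0.006     ]
[0.3838648  0.34636266 0.006     ]
[0.54124664 0.38461952 0.006     ]
[0.52902505 0.31884782 0.006     ]
```

```bash
cat >> h.py <<'E'
RC=np.array([.5816,.0437,0]);YAW=.2365
def rig(x,y,z):
    c,s=np.cos(YAW),np.sin(YAW);return RC+np.array([c*x-s*y,s*x+c*y,z])
def torig(P):
    c,s=np.cos(YAW),np.sin(YAW);d=np.asarray(P)-RC;return np.array([c*d[0]+s*d[1],-s*d[0]+c*d[1],d[2]])
E
python3 - <<'E'
from h import *
d=pickle.load(open("a.pkl","rb"));t,s=d["top"],d["scene"]
def draw(g,box,sca,name,groups):
    x0,y0,x1,y1=box
    im=np.ascontiguousarray(cv2.resize(g["img"][y0:y1,x0:x1][:,:,::-1],None,fx=sca,fy=sca,interpolation=cv2.INTER_CUBIC))
    for pts,col in groups:
        p=((proj(g,np.array(pts))-[x0,y0]+.5)*sca-.5).astype(int)
        cv2.polylines(im,[p],len(p)>2,col,1)
    cv2.imwrite(name,im)
def rect(xa,xb,ya,yb,z):return[rig(xa,ya,z),rig(xb,ya,z),rig(xb,yb,z),rig(xa,yb,z)]
G=[(rect(-.08,.08,-.185,.185,.012),(0,255,255))]
for o in(-.047,.047):
    y=-.075+o
    G+=[(rect(-.022,-.010,y-.006,y+.006,.097),(0,0,255)),(rect(.010,.022,y-.006,y+.006,.075),(255,0,255))]
G+=[([rig(0,-.165,.07),rig(0,.015,.07)],(0,255,0))]
draw(t,(180,110,400,275),3.6,"pics/c_top.png",G)
draw(s,(230,170,480,310),3.2,"pics/c_scene.png",G)
draw(t,(270,115,400,205),6,"pics/c_top2.png",G)
draw(s,(250,220,350,310),7,"pics/c_scene2.png",G)
for p in([.489378,.173225,.1704],[.4267,.1585,.1695],[.5718,.1605,.1584]):print(torig(p))
from bench import monitor
st=monitor.get_state();print(R.from_rotvec(st["tool_rot"]).as_matrix())
E
```

```text
[-0.05930701  0.14752729  0.1704    ]
[-0.12369039  0.14789773  0.1695    ]
[0.01783921 0.11584491 0.1584    ]
[[-6.47734931e-04  3.95724395e-01 -9.18369089e-01]
 [ 1.34516244e-03 -9.18368106e-01 -3.95724920e-01]
 [-9.99998885e-01 -1.49168046e-03  6.25455082e-05]]
```

View pics/c_top2.png

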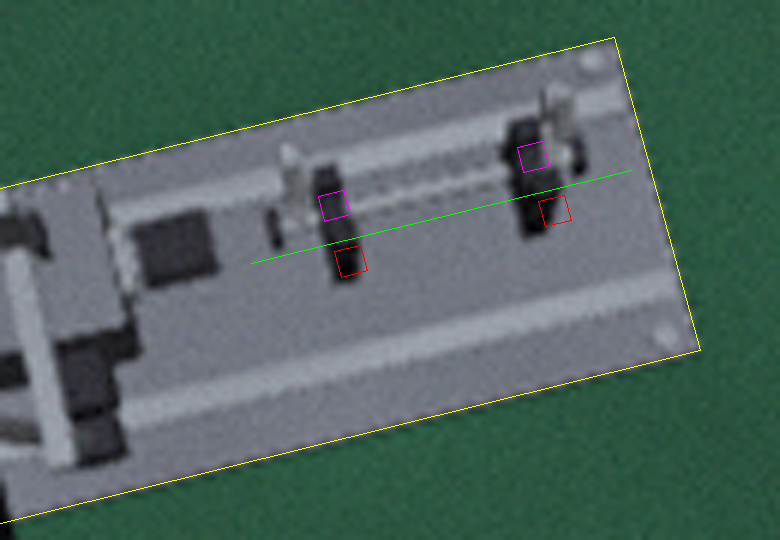

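View pics/c_scene2.png

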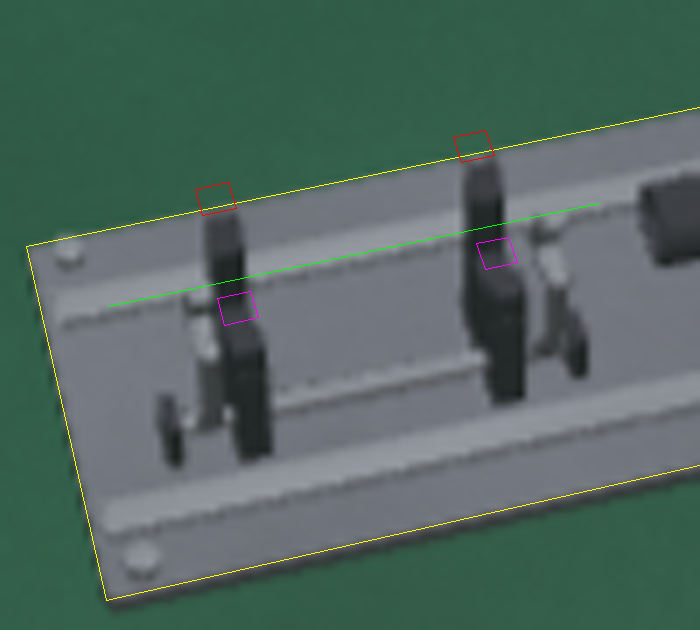

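Run:
```python
from h import *
d=pickle.load(open("a.pkl","rb"));t,s=d["top"],d["scene"]
for g in(t,s):print(ray(g,(320,197)))
def z(g,b,k,n):
    x0,y0,x1,y1=b;im=cv2.resize(g["img"][y0:y1,x0:x1][:,:,::-1],None,fx=k,fy=k,interpolation=cv2.INTER_LANCZOS4)
    im=np.clip(255*(im/255.)**.5,0,255).astype(np.uint8);cv2.imwrite(n,im)
z(t,(310,120,375,165),12,"pics/d_top.png")
z(s,(265,235,340,295),10,"pics/d_scene.png")
```

```text
(array([0.33562308, 0.01773225, 1.11246887]), array([ 0.12904341,  0.01688204, -0.99149718]))
(array([ 1.34669055, -0.02123452,  1.02720653]), array([-0.70554817,  0.0350371 , -0.70779561]))
```

View pics/d_top.png

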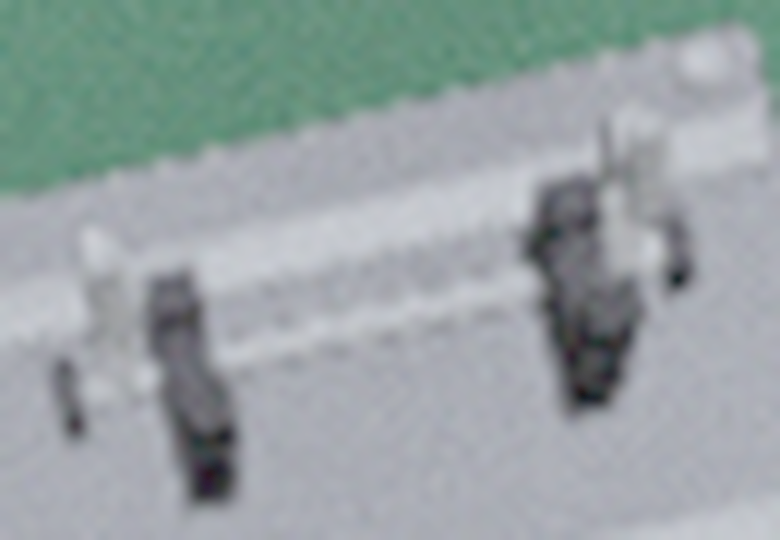

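View pics/d_scene.png

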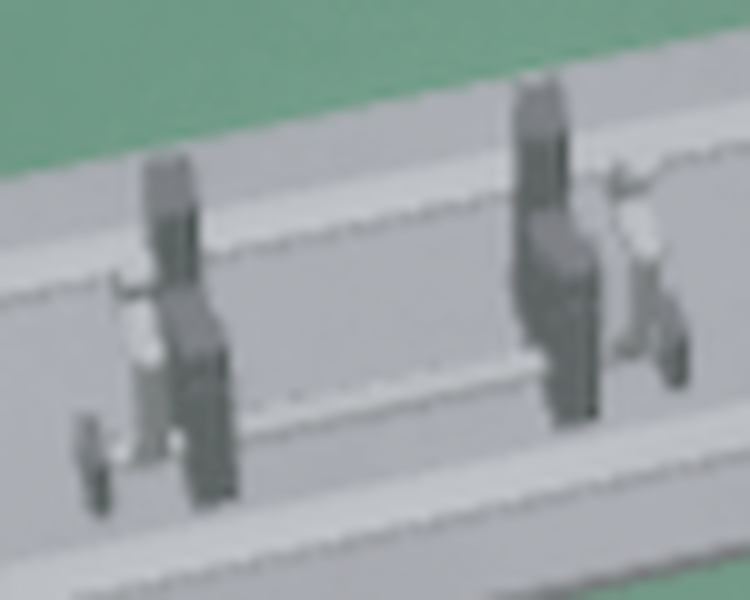

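Run:
```python
from h import *
d=pickle.load(open("a.pkl","rb"));t,s=d["top"],d["scene"]
T=lambda u,v:((u+.5)/12-.5+310,(v+.5)/12-.5+120)
S=lambda u,v:((u+.5)/10-.5+265,(v+.5)/10-.5+235)
for n,a,b,z in(("L-x(+y)",(200,390),(541,105),.097),("R-x(-y)",(600,305),(169,180),.097),("+y +x",(174,297),(561,240),.075),("-y +x",(563,205),(195,318),.075)):
    P,e=two(t,T(*a),s,S(*b));print(n,torig(P).round(4),round(e,4),torig(plane(t,T(*a),z)).round(4),torig(plane(s,S(*b),z)).round(4))
# cup mouth / plain: expected slot axis
```

```text
L-x(+y) [ 0.0007 -0.0279  0.0987] 0.0021 [ 0.0014 -0.0271  0.097 ] [-0.001  -0.0285  0.097 ]
R-x(-y) [-0.0017 -0.1206  0.0959] 0.0038 [-0.0015 -0.1186  0.097 ] [-0.0015 -0.1225  0.097 ]
+y +x [ 0.0278 -0.0293  0.079 ] 0.0035 [ 0.0293 -0.0278  0.075 ] [ 0.0244 -0.0301  0.075 ]
-y +x [ 0.0273 -0.1211  0.078 ] 0.004 [ 0.0286 -0.1196  0.075 ] [ 0.0245 -0.1226  0.075 ]
```

```bash
python3 -m creep '[[0,0,-24,-0.04,0,0,87],[0,0,-48,-0.08,0,0,87],[0,0,-48,-0.08,0,0,87],[0,0,-48,-0.08,0,0,87],[0,0,-48,-0.08,0,0,87]]' 40
```

```text
time: 0.65
position: [0.4431, -0.4827, 0.4045]
tool_rot: [1.77, 0.719, -1.768]
ft_force: [0.0, -0.8, -0.8]
grip_width: 0.997
```

```bash
python3 -m creep '[[0,0,-48,-0.08,0,0,87],[0,0,-48,-0.08,0,0,87],[0,0,-48,-0.08,0,0,87],[0,0,-48,-0.08,0,0,87],[0,0,-48,-0.08,0,0,87]]'
python3 -m creep '[[0,0,-48,-0.08,0,0,87],[0,0,-48,-0.08,0,0,87],[0,0,-48,-0.08,0,0,87],[0,0,-48,-0.08,0,0,87],[0,0,-30,-0.08,0,0,87]]'
python3 - <<'E'
from bench import monitor,get_image
from h import *
s=monitor.get_state();print(s["time"],s["position"],s["joint_positions"])
g=get_image("wrist");pickle.dump(g,open("w1.pkl","wb"));cv2.imwrite("pics/w1.png",g["img"][:,:,::-1])
E
```

```text
time: 1.15
position: [0.5854, -0.2911, 0.4045]
tool_rot: [1.497, 0.994, -1.496]
ft_force: [0.3, -0.3, -1.1]
grip_width: 1.0
time: 1.65
position: [0.6402, -0.0743, 0.4048]
tool_rot: [1.206, 1.214, -1.203]
ft_force: [0.3, 0.8, -0.7]
grip_width: 0.999
1.65 [ 0.64024063 -0.07432402  0.40479975] [ 0.49078485  0.35595027 -0.53733365  1.45053218  0.17968931  1.3845572
 -0.0451435 ]
```

View pics/w1.png

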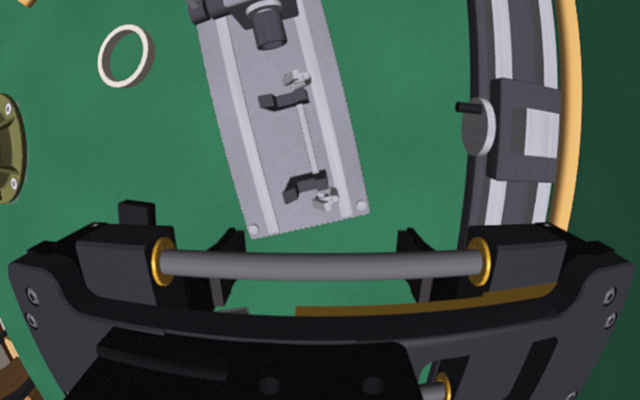

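```bash
cat >> h.py <<'E'
def fray(g,uv):
    m=g["mtx"];dx=uv[0]-m[0,2];dy=uv[1]-m[1,2];r=np.hypot(dx,dy);th=r/m[0,0]
    q=np.array([np.sin(th)*dx/r,np.sin(th)*dy/r,np.cos(th)]);d=np.array([q[0],-q[1],-q[2]])
    V=g["view"];Rt=V[:3,:3].T;return -Rt@V[:3,3],Rt@d
def fplane(g,uv,z):
    o,d=fray(g,uv);return o+d*(z-o[2])/d[2]
def fproj(g,P):
    P=np.atleast_2d(P);c=(g["view"]@np.c_[P,np.ones(len(P))].T).T[:,:3]
    q=np.c_[c[:,0],-c[:,1],-c[:,2]];rr=np.hypot(q[:,0],q[:,1]);th=np.arctan2(rr,q[:,2])
    return np.c_[g["mtx"][0,2]+g["mtx"][0,0]*th*q[:,0]/rr,g["mtx"][1,2]+g["mtx"][1,1]*th*q[:,1]/rr]
E
python3 - <<'E'
from h import *
g=pickle.load(open("w1.pkl","rb"));print(fray(g,(320,200)))
im=g["img"][60:215,245:350][:,:,::-1]
im=cv2.resize(im,None,fx=3.8,fy=3.8,interpolation=cv2.INTER_CUBIC);im=np.clip(255*(im/255.)**.6,0,255).astype(np.uint8)
cv2.imwrite("pics/w1z.png",im)
E
python3 -m creep '[[0,0,-48,-0.08,0,0,87],[0,0,-48,-0.08,0,0,87],[0,0,-48,-0.08,0,0,87],[0,0,-48,-0.08,0,0,87],[0,0,-48,-0.12,0,0,87]]'
python3 -m creep '[[0,0,-48,-0.12,0,0,87],[0,0,-48,-0.12,0,0,87],[0,0,-30,-0.12,0,0,87],[0,0,0,-0.14,0,0,87],[0,0,0,-0.14,0,0,87]]'
```

```text
(array([ 0.64146701, -0.00684908,  0.38475684]), array([-7.64832704e-05, -2.43083775e-01, -9.70005295e-01]))
time: 2.2
position: [0.6024, 0.1562, 0.4046]
tool_rot: [0.879, 1.385, -0.879]
ft_force: [0.3, -0.1, -0.5]
grip_width: 1.003
time: 2.7
position: [0.5375, 0.2637, 0.4049]
tool_rot: [0.38, 1.536, -0.381]
ft_force: [0.9, -0.9, -1.1]
grip_width: 1.0
```

View pics/w1z.png

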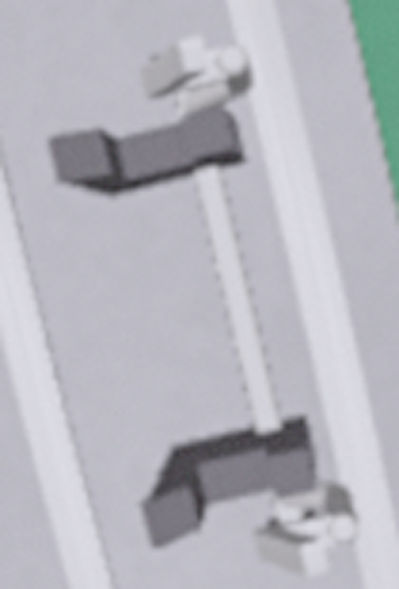

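Run:
```python
from h import *
g=pickle.load(open("w1.pkl","rb"))
Z=lambda u,v:((u+.5)/3.8-.5+245,(v+.5)/3.8-.5+60)
for p,z in(((50,138),.097),((104,130),.097),((118,180),.097),((62,182),.097),((143,507),.097),((188,486),.097),((202,528),.097),((152,547),.097),((187,118),.075),((238,108),.075),((245,155),.075),((200,163),.075),((268,452),.075),((312,440),.075),((312,482),.075),((275,490),.075),((120,135),.061),((120,185),.061),((200,460),.061),((203,502),.061)):
    print(p,z,torig(fplane(g,Z(*p),z)).round(4))
from bench import monitor
s=monitor.get_state();M=R.from_rotvec(s["tool_rot"]).as_matrix();print(s["time"],s["position"],s["joint_positions"],np.arctan2(M[1,1],M[0,1]))
```

```text
(50, 138) 0.097 [-0.0041 -0.0232  0.097 ]
(104, 130) 0.097 [ 0.0093 -0.0249  0.097 ]
(118, 180) 0.097 [ 0.0097 -0.0378  0.097 ]
(62, 182) 0.097 [-0.0038 -0.0347  0.097 ]
(143, 507) 0.097 [-0.0042 -0.1184  0.097 ]
(188, 486) 0.097 [ 0.0082 -0.1158  0.097 ]
(202, 528) 0.097 [ 0.009  -0.1271  0.097 ]
(152, 547) 0.097 [-0.0046 -0.129   0.097 ]
(187, 118) 0.075 [ 0.0283 -0.0244  0.075 ]
(238, 108) 0.075 [ 0.0418 -0.025   0.075 ]
(245, 155) 0.075 [ 0.0407 -0.0376  0.075 ]
(200, 163) 0.075 [ 0.0289 -0.0369  0.075 ]
(268, 452) 0.075 [ 0.0285 -0.1157  0.075 ]
(312, 440) 0.075 [ 0.0406 -0.1152  0.075 ]
(312, 482) 0.075 [ 0.0381 -0.1263  0.075 ]
(275, 490) 0.075 [ 0.0279 -0.1262  0.075 ]
(120, 135) 0.061 [ 0.0086 -0.0226  0.061 ]
(120, 185) 0.061 [ 0.0054 -0.0361  0.061 ]
(200, 460) 0.061 [ 0.0086 -0.1159  0.061 ]
(203, 502) 0.061 [ 0.0065 -0.1278  0.061 ]
2.7 [0.53746496 0.26370569 0.40491498] [ 0.20274437  0.31844694 -0.86171553  1.56107053  0.24583596  1.37505289
  0.40326842] 1.0854374290149835
```

```bash
python3 -m creep '[[0,0,0,-0.14,0,0,87],[0,0,0,-0.14,0,0,87],[0,29,-30,0,0,0,87],[0,29,-30,0,0,0,87],[40,28,-30,0,0,0,87]]'
python3 -m creep '[[30,0,0,0,0,0,87],[0,0,0,0,0,0,87],[0,0,0,0,0,0,87]]'
cat >> h.py <<'E'
def st():
    from bench import monitor
    s=monitor.get_state();M=R.from_rotvec(s["tool_rot"]).as_matrix();p=s["position"]
    print("t",round(s["time"],2),"tcp",p.round(4),"grasp",(p+.164*M[:,0]).round(4),"psi",np.arctan2(M[1,1],M[0,1]).round(4),"xaxis",M[:,0].round(4),"F",s["ft_force"].round(1),"gw",round(s["grip_width"]*87,1));print("q",s["joint_positions"].round(3))
    return s,M
def delta(target,psi=None):
    """shift of the grasp point to world target in current tool axes (mm), turn about tool x"""
    s,M=st();p=s["position"]+.164*M[:,0];print("shift mm",(M.T@(np.array(target)-p)*1000).round(1))
    if psi is not None:print("turn x",-(psi-np.arctan2(M[1,1],M[0,1])))
E
python3 - <<'E'
from h import *
from bench import get_image
st()
g=get_image("wrist");pickle.dump(g,open("w2.pkl","wb"));cv2.imwrite("pics/w2.png",g["img"][:,:,::-1])
E
```

```text
time: 3.2
position: [0.4719, 0.3639, 0.3738]
tool_rot: [0.173, 1.557, -0.164]
ft_force: [0.9, 0.9, -0.6]
grip_width: 1.001
time: 3.5
position: [0.4727, 0.3605, 0.34]
tool_rot: [0.169, 1.564, -0.17]
ft_force: [0.6, -0.4, 0.3]
grip_width: 1.002
t 3.5 tcp [0.4727 0.3605 0.34  ] grasp [0.4727 0.3604 0.176 ] psi 1.3549 xaxis [-2.0e-04 -1.2e-03 -1.0e+00] F [ 0.6 -0.4  0.3] gw 87.1
q [ 0.056  0.382 -0.926  1.654  0.318  1.267  0.422]
```

View pics/w2.png

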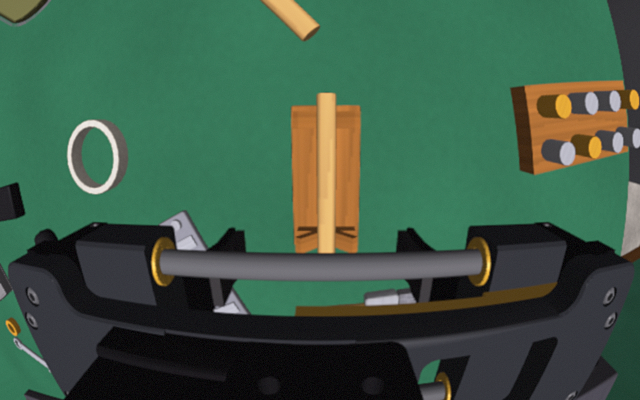

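Run:
```python
from h import *
g=pickle.load(open("w2.pkl","rb"))
hsv=cv2.cvtColor(g["img"],cv2.COLOR_RGB2HSV)
for r in(96,100,120,150,180,210,225,240):
    row=g["img"][r,300:355].astype(int);
    print(r,[tuple(row[i]) [0] for i in range(0,55,2)])
m=hsv[:,327];print([tuple(g["img"][r,327]) for r in range(90,98)])
for p in((327,94),(327,245)):print(fplane(g,p,.03))
```

```text
96 [np.int64(56), np.int64(56), np.int64(56), np.int64(54), np.int64(55), np.int64(55), np.int64(56), np.int64(53), np.int64(103), np.int64(181), np.int64(221), np.int64(233), np.int64(234), np.int64(235), np.int64(236), np.int64(234), np.int64(223), np.int64(211), np.int64(95), np.int64(52), np.int64(55), np.int64(58), np.int64(53), np.int64(58), np.int64(56), np.int64(53), np.int64(55), np.int64(53)]
100 [np.int64(55), np.int64(57), np.int64(55), np.int64(57), np.int64(53), np.int64(55), np.int64(55), np.int64(52), np.int64(101), np.int64(181), np.int64(221), np.int64(232), np.int64(233), np.int64(235), np.int64(236), np.int64(233), np.int64(223), np.int64(210), np.int64(96), np.int64(53), np.int64(56), np.int64(55), np.int64(55), np.int64(55), np.int64(55), np.int64(53), np.int64(56), np.int64(53)]
120 [np.int64(182), np.int64(182), np.int64(183), np.int64(182), np.int64(180), np.int64(182), np.int64(182), np.int64(183), np.int64(154), np.int64(176), np.int64(221), np.int64(230), np.int64(231), np.int64(233), np.int64(233), np.int64(230), np.int64(228), np.int64(212), np.int64(159
[... 2004 characters left out ...]
4), np.int64(234), np.int64(234), np.int64(235), np.int64(237), np.int64(239), np.int64(227), np.int64(167), np.int64(166), np.int64(171), np.int64(166), np.int64(163), np.int64(161), np.int64(158), np.int64(158), np.int64(161), np.int64(166), np.int64(173)]
[(np.uint8(53), np.uint8(119), np.uint8(91)), (np.uint8(44), np.uint8(112), np.uint8(85)), (np.uint8(114), np.uint8(118), np.uint8(81)), (np.uint8(222), np.uint8(171), np.uint8(107)), (np.uint8(240), np.uint8(192), np.uint8(121)), (np.uint8(237), np.uint8(192), np.uint8(120)), (np.uint8(236), np.uint8(191), np.uint8(118)), (np.uint8(235), np.uint8(191), np.uint8(118))]
[0.38228126 0.3857441  0.03      ]
[0.52662259 0.35474122 0.03      ]
```

Run:
```python
from h import *
delta([.469,.3670,.032],1.359)
```

```text
t 3.55 tcp [0.4731 0.3607 0.341 ] grasp [0.4733 0.3608 0.177 ] psi 1.3541 xaxis [ 1.3e-03  2.0e-04 -1.0e+00] F [0.9 0.1 0. ] gw 87.0
q [ 0.056  0.381 -0.926  1.652  0.318  1.267  0.422]
shift mm [144.9   5.1  -5.8]
turn x -0.004917148602166188
```

```bash
python3 -m creep '[[35,5,-6,-0.005,0,0,87],[40,0,0,0,0,0,87],[40,0,0,0,0,0,87],[20,0,0,0,0,0,87],[8,0,0,0,0,0,87]]'
python3 -m creep '[[0,0,0,0,0,0,87],[0,0,0,0,0,0,60],[0,0,0,0,0,0,30],[0,0,0,0,0,0,5],[0,0,0,0,0,0,5]]' 60
python3 - <<'E'
from h import *
delta([.469,.3670,.030])
E
```

```text
time: 4.05
position: [0.4682, 0.3664, 0.196]
tool_rot: [0.166, 1.565, -0.168]
ft_force: [0.2, -1.3, 0.0]
grip_width: 1.003
time: 4.55
position: [0.4672, 0.3679, 0.1977]
tool_rot: [0.165, 1.563, -0.164]
ft_force: [-0.1, -1.2, -0.6]
grip_width: 0.724
t 4.55 tcp [0.4672 0.3679 0.1977] grasp [0.4674 0.368  0.0337] psi 1.361 xaxis [ 1.3e-03  5.0e-04 -1.0e+00] F [-0.1 -1.2 -0.6] gw 63.0
q [-0.035  0.538 -0.841  1.78   0.462  1.032  0.311]
shift mm [ 3.7 -0.6  1.8]
```

```bash
python3 -m creep '[[3,0,1,0,0,0,40],[0,0,0,0,0,0,15],[0,0,0,0,0,0,5],[0,0,0,0,0,0,5],[0,0,0,0,0,0,5]]' 60
python3 -m creep '[[0,0,0,0,0,0,5],[0,0,0,0,0,0,5],[0,0,0,0,0,0,5],[0,0,0,0,0,0,5]]' 60
```

```text
time: 5.05
position: [0.4679, 0.3675, 0.1938]
tool_rot: [0.165, 1.565, -0.165]
ft_force: [0.7, -0.5, -0.2]
grip_width: 0.264
time: 5.45
position: [0.4678, 0.367, 0.1937]
tool_rot: [0.164, 1.565, -0.166]
ft_force: [-0.9, -2.8, 3.1]
grip_width: 0.189
```

```bash
python3 -m creep '[[0,0,0,0,0,0,5],[-10,0,0,0,0,0,5],[-30,0,0,0,0,0,5],[-50,0,0,0,0,0,5],[-50,0,0,0,0,0,5]]' 60
python3 -m creep '[[-30,0,0,0.05,0,0,5],[0,0,0,0,0,0,5]]'
python3 - <<'E'
from h import *
from bench import get_image
st()
g=get_image("wrist");pickle.dump(g,open("w3.pkl","wb"));cv2.imwrite("pics/w3.png",g["img"][:,:,::-1])
E
```

```text
time: 5.95
position: [0.4676, 0.3681, 0.3356]
tool_rot: [0.165, 1.565, -0.162]
ft_force: [0.6, 1.2, 1.0]
grip_width: 0.195
time: 6.15
position: [0.4684, 0.3699, 0.3701]
tool_rot: [0.21, 1.553, -0.197]
ft_force: [0.6, 0.9, -0.4]
grip_width: 0.189
t 6.15 tcp [0.4684 0.3699 0.3701] grasp [0.4699 0.3712 0.2061] psi 1.3111 xaxis [ 0.0092  0.0074 -0.9999] F [ 0.6  0.9 -0.4] gw 16.4
q [ 0.048  0.357 -0.936  1.616  0.298  1.307  0.378]
```

View pics/w3.png

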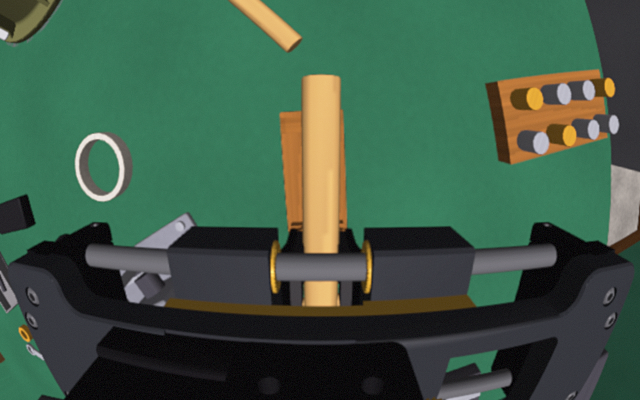

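Run:
```python
from h import *
from bench import get_image
s,M=st();p=s["position"]+.164*M[:,0]
g=pickle.load(open("w3.pkl","rb"))
for uv in((302.5,75.5),(339.5,75.5),(321,75.5),(322,220),(303,225),(340,225)):
    P=fplane(g,uv,p[2]);print(uv,(M.T@(P-p)*1000).round(1))
hsv=g["img"]
for r in(80,150,220):print(r,[int(v) for v in hsv[r,296:346,0]])
```

```text
t 6.2 tcp [0.4681 0.369  0.3671] grasp [0.469  0.3697 0.2031] psi 1.3119 xaxis [ 0.0057  0.0045 -1.    ] F [-0.3  0.7 -2.1] gw 16.4
q [ 0.048  0.359 -0.935  1.62   0.299  1.306  0.379]
(302.5, 75.5) [ -0.4  -7.  -88.6]
(339.5, 75.5) [ -0.3  10.2 -88.6]
(321, 75.5) [ -0.4   1.6 -88.5]
(322, 220) [ -0.1   2.1 -18.4]
(303, 225) [ -0.1  -7.4 -15.8]
(340, 225) [ -0.   11.1 -15.8]
80 [55, 55, 55, 56, 60, 92, 126, 156, 172, 182, 193, 205, 216, 223, 229, 231, 231, 233, 233, 234, 233, 234, 234, 235, 235, 236, 236, 235, 236, 236, 236, 237, 236, 235, 235, 234, 229, 224, 219, 215, 217, 213, 207, 183, 135, 74, 47, 50, 58, 58]
150 [180, 179, 175, 175, 179, 167, 130, 150, 173, 184, 195, 208, 219, 225, 229, 231, 231, 232, 232, 232, 232, 233, 233, 233, 234, 233, 233, 232, 232, 232, 232, 231, 231, 230, 230, 230, 229, 229, 227, 223, 219, 212, 194, 163, 169, 184, 184, 172, 121, 75]
220 [178, 176, 178, 182, 186, 177, 149, 129, 156, 178, 189, 203, 213, 221, 224, 226, 228, 228, 227, 228, 227, 228, 228, 228, 229, 228, 227, 227, 226, 226, 228, 231, 235, 237, 239, 237, 233, 228, 223, 219, 208, 192, 155, 123, 110, 107, 130, 167, 181, 182]
```

```bash
python3 -m creep '[[-40,0,0,0.14,0,0,5],[-10,0,0,0.15,0,0,5],[0,0,0,0.15,0,0,5],[0,0,0,0.15,0,0,5],[0,0,0,0.15,0,0,5]]' 60
python3 -m creep '[[0,0,0,0.15,0,0,5],[0,0,0,0.15,0,0,5],[0,0,0,0.03,0,0,5],[0,0,0,0,0,0,5]]'
python3 - <<'E'
from h import *
YAW=.2365
print(rig(.016,-.0755,.07));delta(rig(.016,-.0755,.20),.2365)
E
```

```text
time: 6.7
position: [0.4677, 0.3676, 0.4124]
tool_rot: [0.783, 1.426, -0.784]
ft_force: [-0.9, 0.9, -0.6]
grip_width: 0.187
time: 7.1
position: [0.4677, 0.3676, 0.4128]
tool_rot: [1.027, 1.315, -1.028]
ft_force: [-1.3, 0.4, -0.2]
grip_width: 0.187
[ 0.61484439 -0.02594956  0.07      ]
t 7.1 tcp [0.4677 0.3676 0.4128] grasp [0.4676 0.3675 0.2488] psi 0.2441 xaxis [-1.1e-03 -5.0e-04 -1.0e+00] F [-1.3  0.4 -0.2] gw 16.2
q [-0.067  0.283 -0.775  1.56   0.2    1.381 -0.616]
shift mm [ 48.9  47.9 417.4]
turn x 0.007605425109390912
```

```bash
python3 -m creep '[[0,5,30,0.008,0,0,5],[0,6,48,0,0,0,5],[0,6,48,0,0,0,5],[0,6,48,0,0,0,5],[0,6,48,0,0,0,5]]' 60
python3 -m creep '[[0,6,48,0,0,0,5],[0,6,48,0,0,0,5],[0,6,48,0,0,0,5],[10,2,40,0,0,0,5],[20,0,10,0,0,0,5]]'
python3 -m creep '[[15,0,0,0,0,0,5],[0,0,0,0,0,0,5],[0,0,0,0,0,0,5]]'
python3 - <<'E'
from h import *
from bench import get_image
delta(rig(.016,-.0755,.20),.2365)
for n in("wrist","top","scene"):
    g=get_image(n);pickle.dump(g,open(f"e_{n}.pkl","wb"))
    if n=="wrist":cv2.imwrite("pics/e_wrist.png",g["img"][:,:,::-1])
    if n=="top":crop(g,270,110,390,200,6.5,"pics/e_top.png")
    if n=="scene":crop(g,240,190,360,290,6,"pics/e_scene.png")
E
```

```text
time: 7.6
position: [0.548, 0.1565, 0.4135]
tool_rot: [1.033, 1.312, -1.033]
ft_force: [1.1, -0.2, -0.8]
grip_width: 0.19
time: 8.1
position: [0.6134, -0.0328, 0.384]
tool_rot: [1.039, 1.304, -1.04]
ft_force: [0.4, 0.2, 0.0]
grip_width: 0.188
time: 8.4
position: [0.6116, -0.0236, 0.3688]
tool_rot: [1.033, 1.313, -1.033]
ft_force: [0.7, 1.1, 0.4]
grip_width: 0.189
t 8.4 tcp [ 0.6116 -0.0236  0.3688] grasp [ 0.6115 -0.0235  0.2048] psi 0.2371 xaxis [-6.0e-04  1.1e-03 -1.0e+00] F [0.7 1.1 0.4] gw 16.4
q [ 0.441  0.306 -0.541  1.584  0.161  1.298  0.113]
shift mm [4.8 2.6 3.2]
turn x 0.0005658571565435866
```

View pics/e_wrist.png

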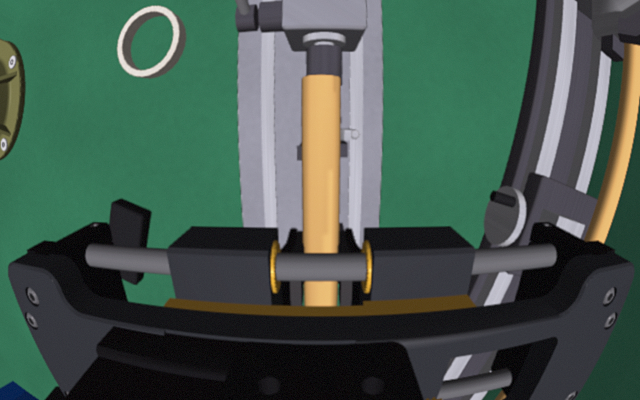

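View pics/e_scene.png

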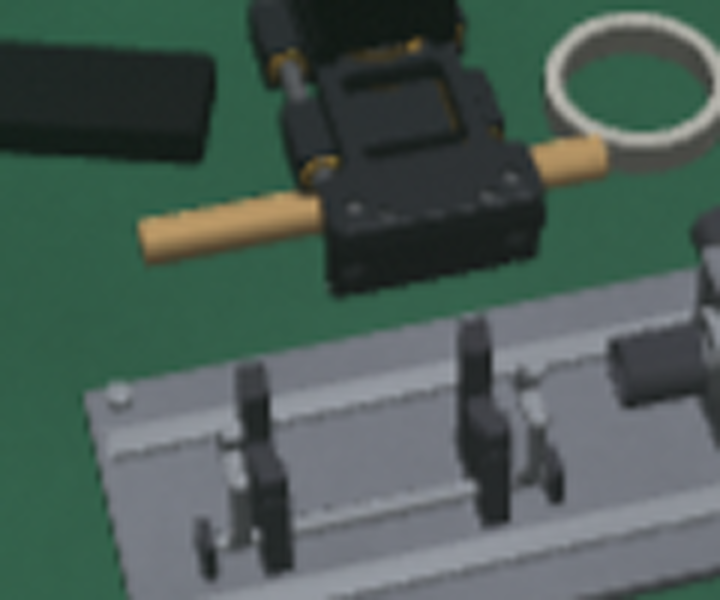

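Run:
```python
from h import *
g=pickle.load(open("e_wrist.pkl","rb"))
im=g["img"][20:170,270:370][:,:,::-1]
im=cv2.resize(im,None,fx=4,fy=4,interpolation=cv2.INTER_CUBIC);im=np.clip(255*(im/255.)**.6,0,255).astype(np.uint8)
cv2.imwrite("pics/e_wz.png",im)
for r in(60,66,70,80,150,152,154):print(r,[int(v) for v in g["img"][r,292:356].astype(int).sum(1)//3])
```

```text
60 [154, 152, 154, 151, 153, 151, 153, 154, 154, 154, 153, 156, 153, 131, 91, 55, 55, 65, 66, 76, 77, 78, 77, 82, 80, 81, 78, 80, 77, 79, 80, 82, 83, 82, 80, 79, 78, 76, 77, 78, 78, 81, 80, 79, 78, 74, 68, 64, 59, 79, 122, 152, 157, 152, 153, 150, 149, 154, 172, 188, 188, 188, 186, 188]
66 [154, 154, 153, 153, 153, 153, 155, 154, 155, 155, 154, 157, 158, 151, 105, 59, 58, 66, 70, 75, 78, 78, 78, 78, 79, 80, 77, 80, 77, 79, 79, 81, 81, 84, 80, 78, 74, 76, 77, 79, 79, 79, 78, 79, 77, 73, 67, 62, 54, 76, 115, 148, 154, 152, 153, 152, 153, 161, 177, 187, 187, 189, 188, 189]
70 [155, 154, 154, 152, 153, 154, 155, 155, 156, 158, 156, 156, 157, 152, 102, 59, 57, 64, 68, 76, 80, 77, 76, 81, 79, 80, 78, 75, 77, 80, 80, 81, 82, 79, 78, 81, 75, 77, 76, 77, 77, 78, 79, 79, 76, 71, 67, 60, 54, 71, 112, 148, 154, 151, 153, 152, 152, 155, 171, 187, 190, 188, 189, 188]
80 [156, 155, 155, 156, 155, 155, 156, 156, 152, 127, 103, 119, 131, 138, 148, 153, 161, 166, 171, 172, 173, 175, 175, 176, 178, 176, 176, 178, 177, 177, 178, 179, 179, 179, 180, 180, 178, 177, 177, 174, 171, 164, 156, 153, 151, 147, 
[... 323 characters left out ...]
07, 88, 79, 80, 80, 78, 80, 85, 112, 146, 173, 193, 196, 196, 198, 196, 190]
152 [154, 157, 158, 159, 145, 96, 75, 72, 73, 80, 95, 119, 134, 140, 147, 156, 163, 167, 171, 172, 171, 174, 174, 173, 174, 174, 176, 175, 175, 176, 174, 174, 175, 173, 173, 173, 172, 173, 171, 171, 170, 168, 165, 160, 153, 145, 134, 108, 88, 81, 82, 81, 82, 80, 85, 110, 140, 164, 190, 196, 198, 200, 196, 193]
154 [154, 155, 156, 156, 144, 94, 74, 70, 74, 76, 93, 119, 133, 142, 147, 154, 162, 167, 172, 171, 172, 173, 172, 173, 174, 174, 177, 175, 176, 175, 174, 175, 175, 175, 172, 175, 172, 171, 172, 172, 170, 167, 166, 159, 153, 146, 131, 106, 87, 82, 80, 81, 79, 79, 83, 109, 140, 164, 191, 196, 199, 201, 194, 191]
```

View pics/e_wz.png

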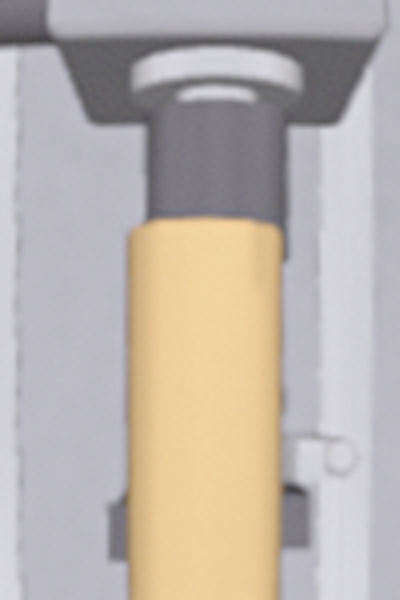

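View pics/e_top.png

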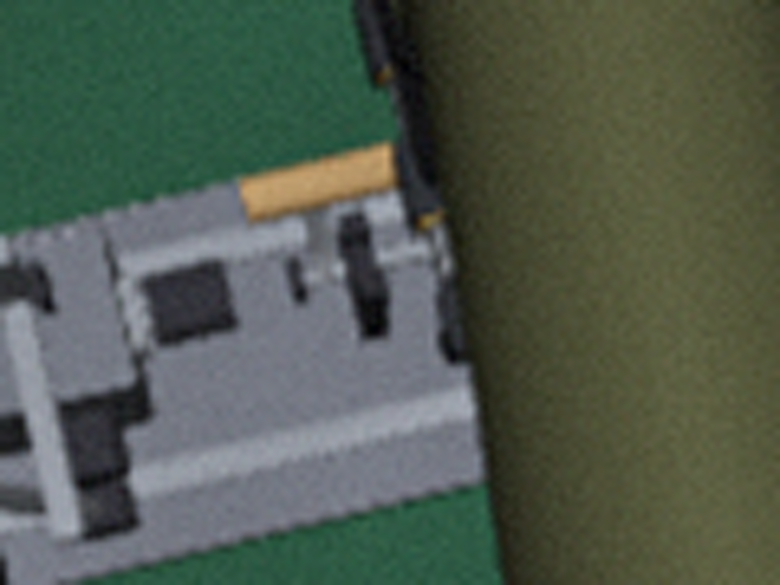

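Run:
```python
from h import *
g=pickle.load(open("e_wrist.pkl","rb"))
s,M=st();p=s["position"]+.164*M[:,0]
def T(uv,z):return (M.T@(fplane(g,uv,z)-p)*1000).round(1)
print("cup L/R",T((306.3,66),.07),T((341.7,66),.07))
print("fork L/R",T((296.9,152),.097),T((347.3,152),.075))
print("rod end",T((301.8,80),.2045),T((339.6,80),.2045),"rod back",T((302.7,152),.2045),T((339,152),.2045), "end row",T((321,75.5),.2045))
```

```text
t 8.55 tcp [ 0.612  -0.0242  0.3701] grasp [ 0.6124 -0.0242  0.2061] psi 0.2359 xaxis [ 0.002 -0.    -1.   ] F [ 0.5 -0.5 -0.6] gw 16.6
q [ 0.441  0.305 -0.541  1.582  0.161  1.297  0.113]
cup L/R [ 136.   -12.4 -120.2] [ 136.1   19.  -120.4]
fork L/R [109.  -18.8 -44.6] [131.1  24.1 -42.7]
rod end [  1.5  -8.  -88.2] [  1.6   9.4 -88.2] rod back [  1.6  -7.6 -54.5] [  1.6   9.3 -54.5] end row [  1.6   0.8 -90.3]
```

```bash
python3 -m creep '[[10,2.1,3.3,0,0,0,5],[35,0,0,0,0,0,5],[35,0,0,0,0,0,5],[8,0,0,0,0,0,5],[0,0,0,0,0,0,5]]' 60
python3 -m creep '[[0,0,0,0,0,0,5],[0,0,0,0,0,0,5]]'
python3 - <<'E'
from h import *
from bench import get_image
s,M=st();print(torig(s["position"]+.164*M[:,0]))
for n in("wrist","scene"):
    g=get_image(n);pickle.dump(g,open(f"f_{n}.pkl","wb"))
    if n=="wrist":
        im=cv2.resize(g["img"][30:230,220:420][:,:,::-1],None,fx=3,fy=3,interpolation=cv2.INTER_CUBIC);cv2.imwrite("pics/f_wrist.png",im)
    if n=="scene":crop(g,240,190,360,290,6,"pics/f_scene.png")
E
```

```text
time: 9.05
position: [0.6142, -0.0286, 0.2794]
tool_rot: [1.035, 1.313, -1.037]
ft_force: [0.9, 0.5, -0.9]
grip_width: 0.188
time: 9.25
position: [0.6156, -0.0284, 0.283]
tool_rot: [1.037, 1.307, -1.034]
ft_force: [0.1, 0.3, -0.5]
grip_width: 0.191
t 9.25 tcp [ 0.6156 -0.0284  0.283 ] grasp [ 0.6162 -0.0285  0.119 ] psi 0.2331 xaxis [ 3.6e-03 -3.0e-04 -1.0e+00] F [ 0.1  0.3 -0.5] gw 16.6
q [ 0.429  0.382 -0.523  1.67   0.207  1.141  0.084]
[ 0.0166991  -0.07826197  0.11898749]
```

View pics/f_wrist.png

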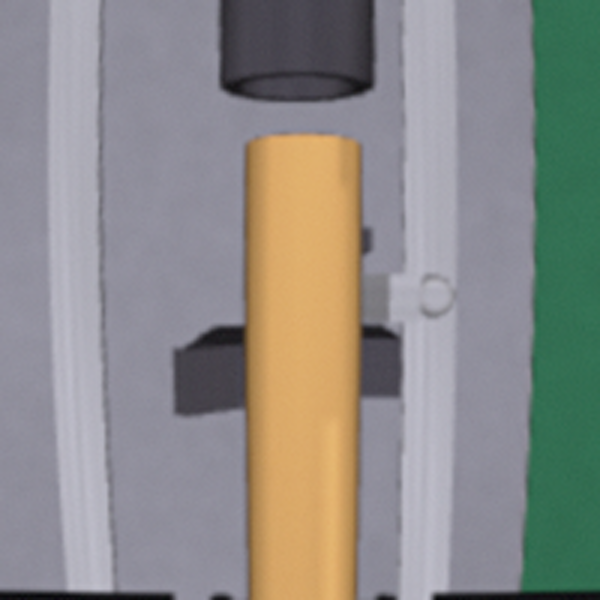

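View pics/f_scene.png

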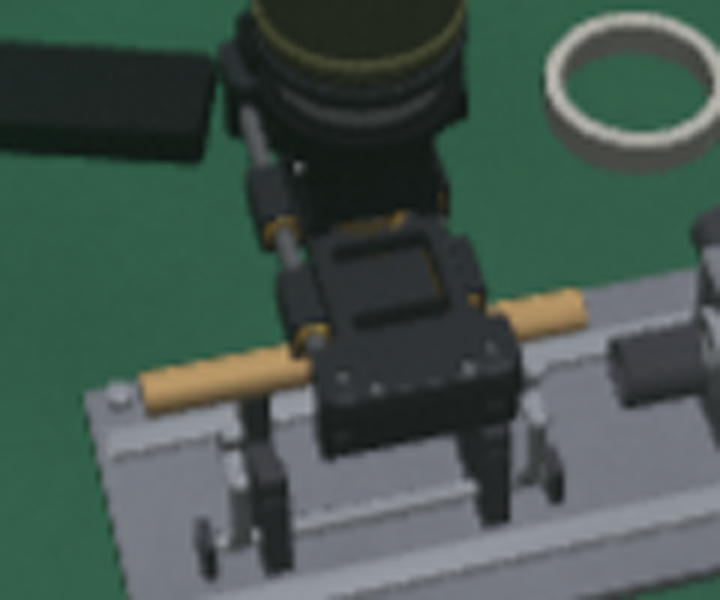

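```bash
cat > meas.py <<'E'
from h import *
g=pickle.load(open("f_wrist.pkl","rb"))
s,M=st();p=s["position"]+.164*M[:,0];zr=p[2]
F=lambda u,v:((u+.5)/3-.5+220,(v+.5)/3-.5+30)
def T(uv,z):return (M.T@(fplane(g,F(*uv),z)-p)*1000).round(1)
print("cup L/R",T((221,70),.07),T((375,70),.07))
print("fork L/R",T((174.5,380),.097),T((401,380),.075))
print("rod end",T((246,160),zr),T((361,160),zr),"back",T((247.5,400),zr),T((358.5,400),zr),"end",T((303,136),zr))
print("cup mouth", T((298,100),.085))
E
python3 meas.py
```

```text
t 9.35 tcp [ 0.6153 -0.0285  0.2826] grasp [ 0.6158 -0.0286  0.1186] psi 0.233 xaxis [ 3.e-03 -5.e-04 -1.e+00] F [ 0.1 -0.5 -0.1] gw 16.5
q [ 0.429  0.382 -0.523  1.671  0.207  1.141  0.084]
cup L/R [  48.5  -15.  -111.7] [  48.5   16.6 -111.7]
fork L/R [ 21.5 -21.3 -49.4] [ 43.6  21.8 -47. ]
rod end [ -0.1  -6.9 -85.9] [ -0.1  10.7 -85.9] back [ -0.1  -6.8 -48.5] [ -0.   10.5 -48.5] end [ -0.1   1.8 -89.6]
cup mouth [  33.5    0.9 -102. ]
```

```bash
python3 -m creep '[[0,-1.3,-1.5,-0.003,0,0,5],[0,0,0,0,0,0,5],[0,0,0,0,0,0,5]]' 60
python3 - <<'E'
from h import *
from bench import get_image
s,M=st();print(torig(s["position"]+.164*M[:,0]))
g=get_image("wrist");pickle.dump(g,open(f"f_wrist.pkl","wb"))
im=cv2.resize(g["img"][30:230,220:420][:,:,::-1],None,fx=3,fy=3,interpolation=cv2.INTER_CUBIC);cv2.imwrite("pics/g_wrist.png",im)
for r in (55,95,155,158):print(r,[int(v) for v in g["img"][r,275:355].astype(int).sum(1)//3])
E
```

```text
time: 9.65
position: [0.6131, -0.0274, 0.2811]
tool_rot: [1.033, 1.311, -1.033]
ft_force: [0.1, -0.4, -0.4]
grip_width: 0.192
t 9.65 tcp [ 0.6131 -0.0274  0.2811] grasp [ 0.6131 -0.0274  0.1171] psi 0.2362 xaxis [ 4.e-04 -2.e-04 -1.e+00] F [ 0.1 -0.4 -0.4] gw 16.7
q [ 0.429  0.38  -0.524  1.677  0.206  1.14   0.086]
[ 0.01397804 -0.07649837  0.1171066 ]
55 [143, 142, 144, 144, 145, 146, 145, 145, 145, 146, 145, 145, 145, 144, 144, 146, 145, 143, 143, 144, 147, 143, 121, 77, 52, 54, 58, 61, 66, 68, 68, 72, 75, 74, 75, 74, 73, 73, 71, 73, 72, 70, 70, 69, 70, 70, 69, 71, 73, 73, 74, 74, 71, 72, 70, 69, 69, 66, 69, 70, 70, 70, 73, 73, 70, 71, 72, 71, 66, 62, 61, 56, 54, 44, 53, 99, 132, 144, 144, 143]
95 [147, 150, 150, 150, 147, 148, 147, 147, 147, 147, 149, 145, 145, 147, 145, 145, 147, 147, 148, 148, 147, 146, 146, 146, 147, 143, 113, 99, 112, 123, 132, 138, 146, 152, 160, 163, 165, 164, 164, 166, 166, 168, 169, 168, 168, 170, 169, 169, 170, 170, 169, 169, 168, 169, 166, 166, 167, 164, 161, 158, 154, 147, 140, 128, 112, 110, 139, 147, 145, 145, 147, 147, 146, 145, 147, 146, 145, 146, 145, 145]
155 [145, 146, 144, 144, 146, 147, 146, 127, 91, 71, 67, 72, 69, 69, 68, 69, 70, 68, 70, 69, 68, 70, 71, 71, 71, 70, 74, 88, 114, 124, 133, 139, 145, 153, 159, 163, 164, 164, 165, 166, 165, 164, 166, 167, 167, 166, 166, 166, 166, 165, 165, 164, 166, 163, 163, 163, 162, 161, 159, 156, 148, 144, 135, 124, 97, 68, 63, 70, 77, 73, 77, 75, 74, 77, 73, 75, 75, 74, 76, 73]
158 [147, 144, 145, 143, 144, 146, 143, 122, 88, 73, 69, 69, 68, 70, 71, 67, 69, 68, 69, 70, 69, 69, 69, 69, 72, 70, 71, 88, 113, 124, 134, 139, 147, 151, 158, 161, 163, 163, 163, 164, 165, 166, 166, 165, 166, 167, 166, 163, 167, 166, 165, 165, 164, 164, 164, 162, 161, 161, 158, 155, 149, 142, 137, 120, 89, 65, 62, 74, 78, 76, 75, 76, 76, 78, 76, 75, 76, 75, 76, 77]
```

View pics/g_wrist.png

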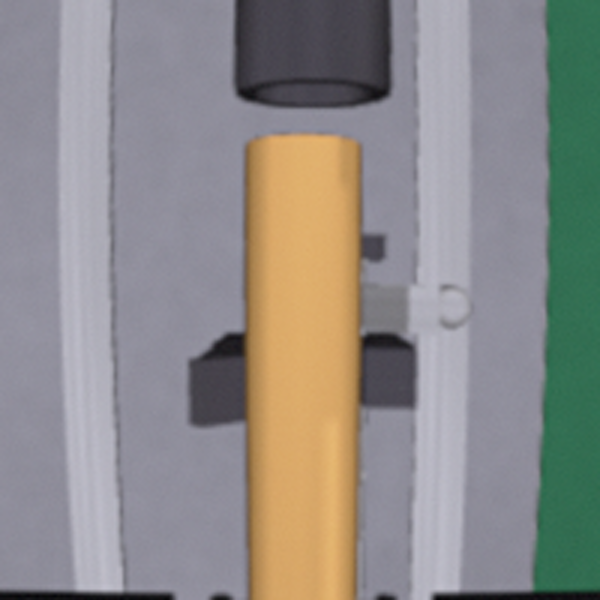

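```bash
sed -i 's/T((221,70),.07),T((375,70),.07)/T((235.5,70),.07),T((389.5,70),.07)/;s/T((174.5,380),.097),T((401,380),.075)/T((189,380),.097),T((416,380),.075)/;s/(298,100)/(313,106)/' meas.py; python3 meas.py
```

```text
t 9.7 tcp [ 0.6131 -0.0274  0.281 ] grasp [ 0.6131 -0.0275  0.117 ] psi 0.236 xaxis [ 2.e-04 -2.e-04 -1.e+00] F [ 0.  -0.4 -0.2] gw 16.5
q [ 0.429  0.38  -0.524  1.677  0.206  1.139  0.086]
cup L/R [  46.9  -12.3 -111.2] [  47.    19.  -111.3]
fork L/R [ 20.  -18.8 -49.6] [ 42.   24.2 -47.3]
rod end [ -0.   -7.3 -85.9] [ -0.   10.3 -85.9] back [ -0.   -7.2 -48.5] [ -0.   10.1 -48.5] end [ -0.    1.4 -89.6]
cup mouth [  32.     3.3 -100.5]
```

```bash
python3 -m creep '[[0,1.0,-1,0,0,0,5],[0,0,0,0,0,0,5],[0,0,0,0,0,0,5]]' 60
python3 - <<'E'
from h import *
s,M=st();print(torig(s["position"]+.164*M[:,0]))
E
```

```text
time: 10.0
position: [0.6139, -0.0261, 0.2808]
tool_rot: [1.033, 1.312, -1.034]
ft_force: [0.5, -0.1, -0.2]
grip_width: 0.191
t 10.0 tcp [ 0.6139 -0.0261  0.2808] grasp [ 0.6138 -0.0261  0.1168] psi 0.2361 xaxis [-1.e-04  0.e+00 -1.e+00] F [ 0.5 -0.1 -0.2] gw 16.6
q [ 0.427  0.382 -0.524  1.675  0.207  1.14   0.083]
[ 0.01498825 -0.07544174  0.11677667]
```

```bash
python3 -m creep '[[5,0.5,0,0,0,0,5],[5,0,0,0,0,0,5],[3,0,0,0,0,0,5],[0,0,0,0,0,0,5]]' 60
python3 - <<'E'
from h import *
s,M=st();print(torig(s["position"]+.164*M[:,0]))
E
```

```text
time: 10.4
position: [0.614, -0.0262, 0.2669]
tool_rot: [1.033, 1.313, -1.035]
ft_force: [0.3, 0.1, -0.1]
grip_width: 0.191
t 10.4 tcp [ 0.614  -0.0262  0.2669] grasp [ 0.6137 -0.0262  0.1029] psi 0.236 xaxis [-1.6e-03  1.0e-04 -1.0e+00] F [ 0.3  0.1 -0.1] gw 16.7
q [ 0.423  0.397 -0.52   1.686  0.215  1.117  0.077]
[ 0.01485323 -0.07545528  0.1028716 ]
```

```bash
python3 -m creep '[[4,0.2,0,0,0,0,5],[4,0,0,0,0,0,5],[0,0,0,0,0,0,5]]' 60
python3 - <<'E'
from h import *
from bench import get_image
s,M=st();print(torig(s["position"]+.164*M[:,0]))
g=get_image("wrist");pickle.dump(g,open(f"f_wrist.pkl","wb"))
im=cv2.resize(g["img"][30:230,220:420][:,:,::-1],None,fx=3,fy=3,interpolation=cv2.INTER_CUBIC);cv2.imwrite("pics/h_wrist.png",im)
E
```

```text
time: 10.7
position: [0.614, -0.0263, 0.2593]
tool_rot: [1.032, 1.313, -1.035]
ft_force: [-2.0, -0.8, -0.6]
grip_width: 0.195
t 10.7 tcp [ 0.614  -0.0263  0.2593] grasp [ 0.6136 -0.0263  0.0953] psi 0.2359 xaxis [-2.2e-03 -5.0e-04 -1.0e+00] F [-2.  -0.8 -0.6] gw 17.0
q [ 0.421  0.405 -0.518  1.693  0.221  1.105  0.073]
[ 0.01468704 -0.07559453  0.09527643]
```

View pics/h_wrist.png

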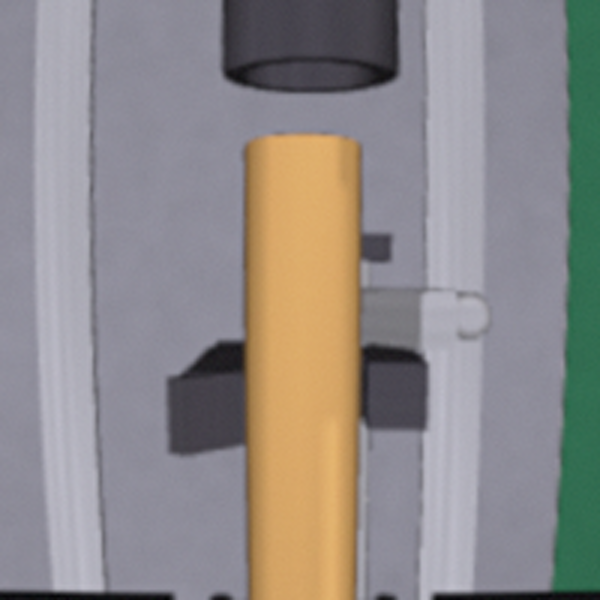

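```bash
sed -i 's/T((235.5,70),.07),T((389.5,70),.07)/T((223.5,60),.07),T((397,60),.07)/;s/T((189,380),.097),T((416,380),.075)/T((167.5,400),.097),T((427.5,400),.075)/;s/(313,106)/(313,90)/' meas.py; python3 meas.py
```

```text
t 10.75 tcp [ 0.6139 -0.0263  0.2593] grasp [ 0.6136 -0.0263  0.0953] psi 0.236 xaxis [-2.1e-03 -5.0e-04 -1.0e+00] F [-2.2 -0.9 -0.9] gw 16.6
q [ 0.421  0.405 -0.518  1.693  0.221  1.105  0.073]
cup L/R [  25.3  -12.9 -108.1] [  25.2   18.4 -108.2]
fork L/R [ -1.7 -19.5 -48.8] [ 20.2  23.7 -45.9]
rod end [  0.   -7.3 -85.8] [ -0.   10.3 -85.8] back [  0.   -7.2 -48.4] [ -0.   10.1 -48.5] end [ -0.    1.4 -89.6]
cup mouth [ 10.3   3.1 -99.1]
```

```bash
python3 -m creep '[[3,0.9,0,0,0,0,5],[4,0,0,0,0,0,5],[4,0,0,0,0,0,5],[0,0,0,0,0,0,5]]' 60
python3 - <<'E'
from h import *
s,M=st();print(torig(s["position"]+.164*M[:,0]))
E
```

```text
time: 11.15
position: [0.6148, -0.0262, 0.2483]
tool_rot: [1.032, 1.313, -1.036]
ft_force: [-4.9, -1.2, 1.9]
grip_width: 0.193
t 11.15 tcp [ 0.6148 -0.0262  0.2483] grasp [ 0.6143 -0.0263  0.0843] psi 0.2358 xaxis [-2.5e-03 -7.0e-04 -1.0e+00] F [-4.9 -1.2  1.9] gw 16.8
q [ 0.417  0.418 -0.515  1.699  0.229  1.086  0.068]
[ 0.01542961 -0.0757475   0.08425832]
```

```bash
python3 -m creep '[[4,0.2,0,0,0,0,5],[4,0,0,0,0,0,5],[3,0,0,0,0,0,5],[0,0,0,0,0,0,5]]' 60
python3 - <<'E'
from h import *
s,M=st();print(torig(s["position"]+.164*M[:,0]))
E
```

```text
time: 11.55
position: [0.6159, -0.0255, 0.2372]
tool_rot: [1.034, 1.312, -1.033]
ft_force: [-0.7, -0.8, -0.7]
grip_width: 0.19
t 11.55 tcp [ 0.6159 -0.0255  0.2372] grasp [ 0.616  -0.0254  0.0732] psi 0.2362 xaxis [ 8.e-04  7.e-04 -1.e+00] F [-0.7 -0.8 -0.7] gw 16.5
q [ 0.413  0.432 -0.512  1.706  0.236  1.064  0.062]
[ 0.01724634 -0.07526505  0.07319832]
```

```bash
python3 -m creep '[[2,-0.5,0,0,0,0,5],[2,0,0,0,0,0,5],[0,0,0,0,0,0,5]]' 60
python3 - <<'E'
from h import *
s,M=st();print(torig(s["position"]+.164*M[:,0]))
E
```

```text
time: 11.85
position: [0.6155, -0.0257, 0.234]
tool_rot: [1.034, 1.311, -1.032]
ft_force: [-0.6, 0.5, -1.0]
grip_width: 0.185
t 11.85 tcp [ 0.6155 -0.0257  0.234 ] grasp [ 0.6157 -0.0257  0.07  ] psi 0.2362 xaxis [ 1.5e-03  2.0e-04 -1.0e+00] F [-0.6  0.5 -1. ] gw 16.1
q [ 0.413  0.434 -0.511  1.71   0.238  1.058  0.061]
[ 0.01694111 -0.07545241  0.06999902]
```

Push until there is an upward reaction from the slot floors.

```bash
python3 -m creep '[[1.5,0,0,0,0,0,5],[1,0,0,0,0,0,5],[0,0,0,0,0,0,5]]' 60
python3 -m creep '[[1.5,0,0,0,0,0,5],[0,0,0,0,0,0,5]]' 60
python3 - <<'E'
from h import *
from bench import get_image
s,M=st();print(torig(s["position"]+.164*M[:,0]))
g=get_image("scene");pickle.dump(g,open(f"i_scene.pkl","wb"));crop(g,240,190,360,290,6,"pics/i_scene.png")
E
```

```text
time: 12.15
position: [0.6156, -0.0256, 0.2337]
tool_rot: [1.034, 1.31, -1.033]
ft_force: [-4.3, 0.5, 10.9]
grip_width: 0.192
time: 12.35
position: [0.6157, -0.0255, 0.2336]
tool_rot: [1.033, 1.309, -1.033]
ft_force: [-7.6, -0.4, 18.3]
grip_width: 0.187
t 12.35 tcp [ 0.6157 -0.0255  0.2336] grasp [ 0.6159 -0.0258  0.0696] psi 0.2361 xaxis [ 0.0017 -0.0013 -1.    ] F [-7.6 -0.4 18.3] gw 16.3
q [ 0.412  0.435 -0.51   1.71   0.24   1.057  0.059]
[ 0.01711692 -0.07557137  0.06959205]
```

View pics/i_scene.png

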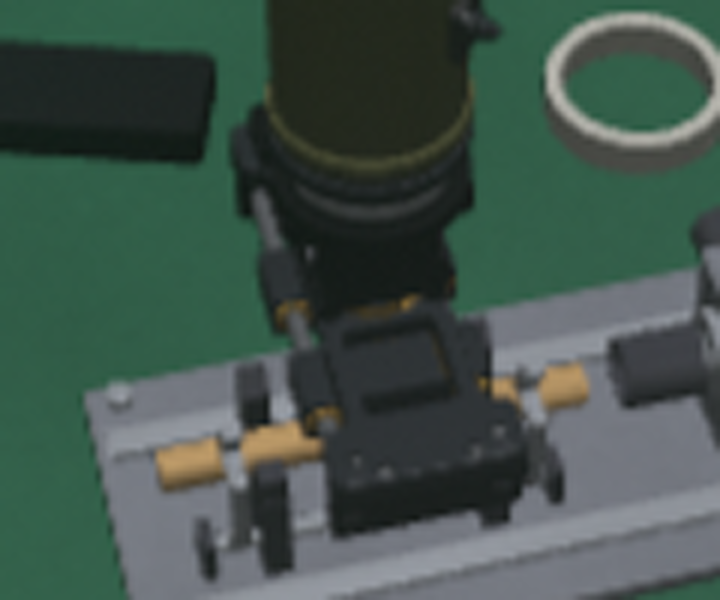

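```bash
python3 -m creep '[[-3,0,0,0,0,0,5],[0,0,0,0,0,0,40],[0,0,0,0,0,0,60],[0,0,0,0,0,0,60],[0,0,0,0,0,0,60]]' 40
python3 -m creep '[[0,0,0,0,0,0,60],[-20,0,0,0,0,0,60],[-45,0,0,0,0,0,60],[-45,0,0,0,0,0,60],[-20,0,0,0,0,0,60]]'
python3 -m creep '[[0,-15,-10,0,0,0,60],[0,-40,-20,0,0,0,40],[0,-40,-20,0,0,0,20],[0,0,0,0,0,0,0]]'
python3 - <<'E'
from h import *
from bench import get_image
s,M=st();print(torig(s["position"]+.164*M[:,0]))
for n in("scene","top","wrist"):
    g=get_image(n);pickle.dump(g,open(f"j_{n}.pkl","wb"))
    cv2.imwrite(f"pics/j_{n}.png",g["img"][:,:,::-1])
    if n=="scene":crop(g,240,180,400,290,5,"pics/j_scenez.png")
E
```

```text
time: 12.9
position: [0.615, -0.0259, 0.2324]
tool_rot: [1.034, 1.312, -1.034]
ft_force: [0.1, 0.3, -0.2]
grip_width: 0.467
time: 13.4
position: [0.616, -0.0255, 0.3675]
tool_rot: [1.036, 1.306, -1.03]
ft_force: [0.5, 0.7, 0.5]
grip_width: 0.685
time: 13.8
position: [0.5062, 0.0025, 0.3616]
tool_rot: [1.028, 1.315, -1.037]
ft_force: [0.2, 0.5, 0.2]
grip_width: 0.499
t 13.8 tcp [0.5062 0.0025 0.3616] grasp [0.5053 0.0021 0.1976] psi 0.2385 xaxis [-0.0054 -0.0024 -1.    ] F [0.2 0.5 0.2] gw 43.4
q [ 0.498  0.075 -0.577  1.841  0.045  1.244  0.146]
[-0.08392472 -0.02260386  0.19756575]
```

View pics/j_scenez.png

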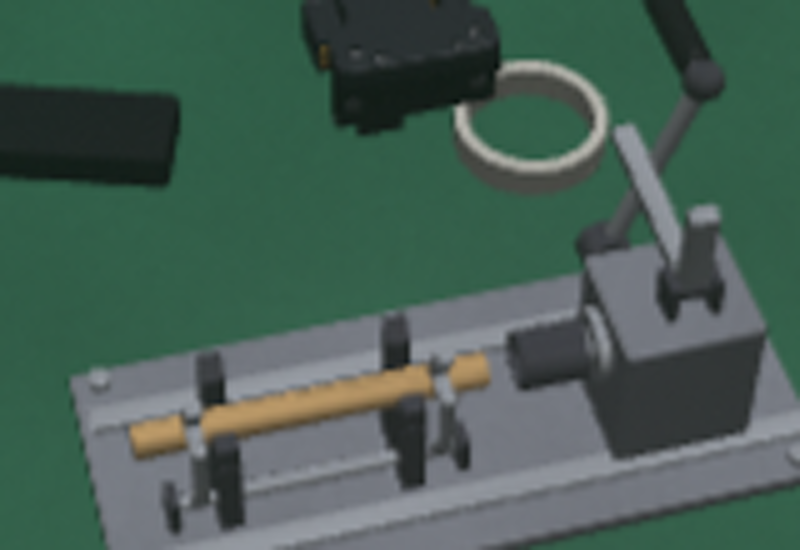

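View pics/j_wrist.png

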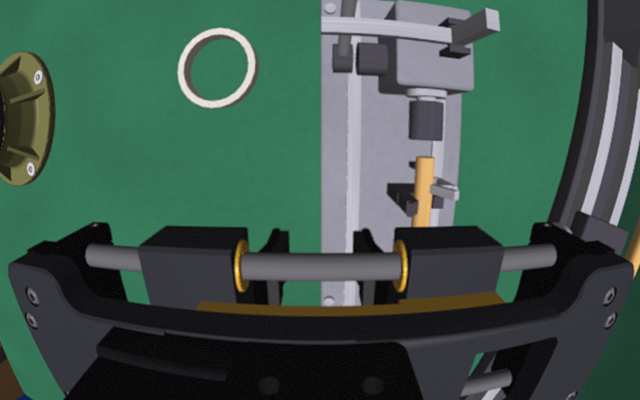

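Run:
```python
from h import *
s=pickle.load(open("j_scene.pkl","rb"));t=pickle.load(open("j_top.pkl","rb"));w=pickle.load(open("j_wrist.pkl","rb"))
S=lambda u,v:((u+.5)/5-.5+240,(v+.5)/5-.5+180)
print("tab top scene",torig(plane(s,S(705,213),.170)),"bottom",torig(plane(s,S(690,290),.115)))
print("blade tip scene",torig(plane(s,S(625,130),.119)))
crop(t,240,130,320,190,9,"pics/k_top.png")
im=cv2.resize(w["img"][0:110,320:520][:,:,::-1],None,fx=4,fy=4,interpolation=cv2.INTER_CUBIC);cv2.imwrite("pics/k_w.png",im)
crop(s,345,190,400,250,10,"pics/k_s.png")
```

```text
tab top scene [0.02640196 0.11651714 0.17      ] bottom [0.02749681 0.11432505 0.115     ]
blade tip scene [-0.08091088  0.1178759   0.119     ]
```

View pics/k_top.png

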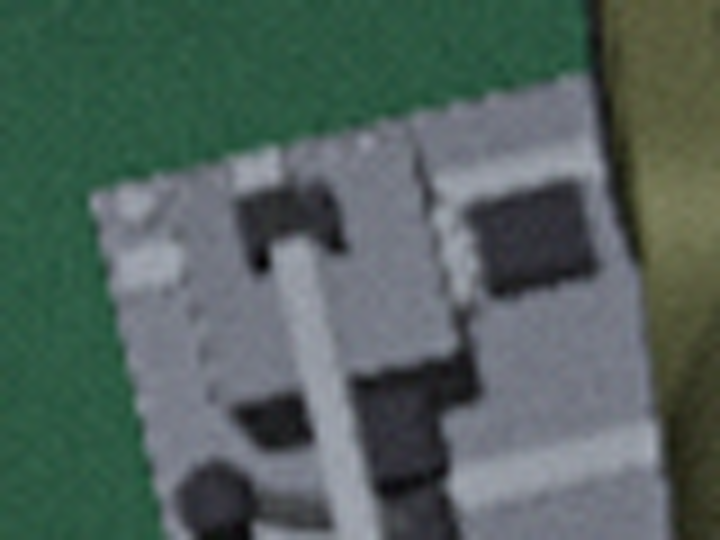

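View pics/k_w.png

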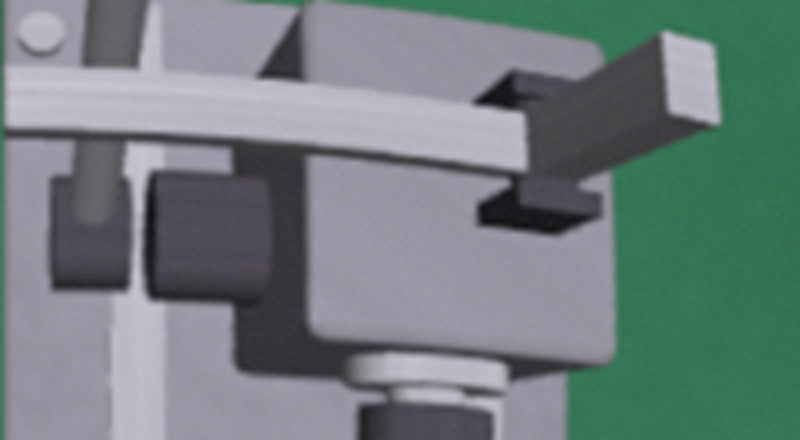

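View pics/k_s.png

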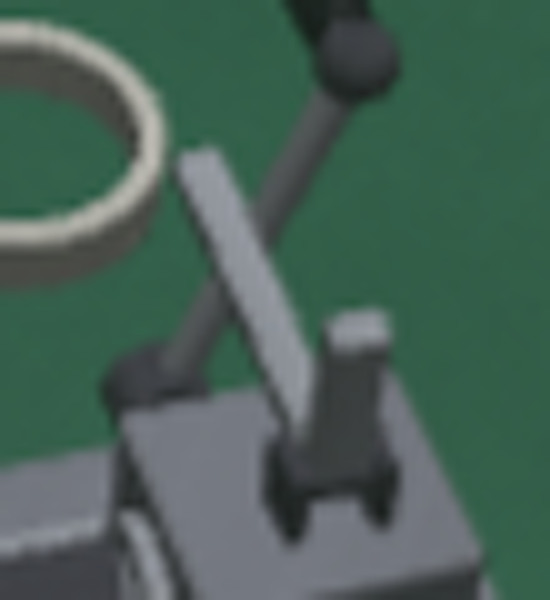

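Run:
```python
from h import *
s=pickle.load(open("j_scene.pkl","rb"));t=pickle.load(open("j_top.pkl","rb"));w=pickle.load(open("j_wrist.pkl","rb"))
W=lambda u,v:((u+.5)/4-.5+320,(v+.5)/4-.5)
S=lambda u,v:((u+.5)/10-.5+345,(v+.5)/10-.5+190)
T=lambda u,v:((u+.5)/9-.5+240,(v+.5)/9-.5+130)
for n,P in(("w ctr",fplane(w,W(692,78),.17)),("w -x edge",fplane(w,W(664,80),.17)),("s",plane(s,S(358,331),.17)),("t",plane(t,T(257,166),.17)),("ts",two(t,T(257,166),s,S(358,331))[0]),
  ("blade tip s",plane(s,S(203,158),.119)),("blade/tab corner w",fplane(w,W(528,145),.119))):print(n,torig(P).round(4))
# lever grip
for n,a,b in(("ball",(214,490),(358,58)),):print(n,torig(two(t,T(*a),s,S(*b))[0]).round(4))
delta(rig(-.01,.116,.22),1.807)
```

```text
w ctr [0.0297 0.1143 0.17  ]
w -x edge [0.0243 0.1128 0.17  ]
s [0.0276 0.1154 0.17  ]
t [0.029  0.1155 0.17  ]
ts [0.0286 0.1152 0.1712]
blade tip s [-0.0816  0.1188  0.119 ]
blade/tab corner w [0.0223 0.114  0.119 ]
ball [-0.0574  0.147   0.1722]
t 13.95 tcp [5.114e-01 3.000e-04 3.634e-01] grasp [5.118e-01 1.000e-04 1.994e-01] psi 0.2358 xaxis [ 1.9e-03 -8.0e-04 -1.0e+00] F [ 1.  -0.7 -0.7] gw 31.6
q [ 0.498  0.083 -0.574  1.83   0.048  1.241  0.146]
shift mm [ -20.6   68.  -142. ]
turn x -1.5712403216748603
```

```bash
python3 -m creep '[[-30,0,0,-0.15,0,0,0],[-5,0,0,-0.15,0,0,0],[0,0,0,-0.15,0,0,0],[0,0,0,-0.15,0,0,0],[0,0,0,-0.15,0,0,0]]' 20
python3 -m creep '[[0,0,0,-0.15,0,0,0],[0,0,0,-0.15,0,0,0],[0,0,0,-0.15,0,0,0],[0,0,0,-0.15,0,0,0],[0,0,0,-0.15,0,0,0]]'
python3 -m creep '[[0,0,0,-0.07,0,0,0],[0,0,0,0,0,0,0]]'
python3 - <<'E'
from h import *
delta(rig(-.01,.115,.235),YAW+np.pi/2)
E
```

```text
time: 14.45
position: [0.5125, -0.0001, 0.3981]
tool_rot: [0.455, 1.522, -0.453]
ft_force: [1.1, 0.3, 0.2]
grip_width: 0.012
time: 14.95
position: [0.5125, -0.0001, 0.398]
tool_rot: [-0.133, 1.566, 0.135]
ft_force: [0.5, 0.3, -0.5]
grip_width: 0.007
time: 15.15
position: [0.5123, -0.0001, 0.398]
tool_rot: [-0.183, 1.562, 0.185]
ft_force: [0.2, -0.0, 0.6]
grip_width: 0.007
t 15.15 tcp [ 5.123e-01 -1.000e-04  3.980e-01] grasp [5.125e-01 1.000e-04 2.340e-01] psi 1.8055 xaxis [ 7.0e-04  1.1e-03 -1.0e+00] F [ 0.2 -0.   0.6] gw 0.6
q [ 0.554  0.064 -0.625  1.779  0.037  1.311  1.726]
shift mm [ -0.8 141.3  67.2]
turn x -0.0018084239319542394
```

```bash
python3 -m creep '[[0,40,20,0,0,0,0],[0,42,20,0,0,0,0],[0,42,18,0,0,0,0],[20,17,9,0,0,0,0],[32,0,0,0,0,0,0]]' 20
python3 -m creep '[[0,0,0,0,0,0,0],[0,0,0,0,0,0,0]]'
python3 - <<'E'
from h import *
from bench import get_image
delta(rig(.005,.115,.178),YAW+np.pi/2)
g=get_image("scene");crop(g,335,170,425,240,8,"pics/l_s.png");pickle.dump(g,open("l_s.pkl","wb"))
g=get_image("wrist");cv2.imwrite("pics/l_w.png",g["img"][:,:,::-1])
E
```

```text
time: 15.65
position: [0.5447, 0.158, 0.3474]
tool_rot: [-0.184, 1.557, 0.191]
ft_force: [0.4, -0.2, -0.4]
grip_width: 0.007
time: 15.85
position: [0.544, 0.1526, 0.3457]
tool_rot: [-0.183, 1.564, 0.183]
ft_force: [0.3, -0.1, -0.1]
grip_width: 0.005
t 15.85 tcp [0.544  0.1526 0.3457] grasp [0.5438 0.1526 0.1817] psi 1.804 xaxis [-1.3e-03  2.0e-04 -1.0e+00] F [ 0.3 -0.1 -0.1] gw 0.4
q [ 0.323  0.251 -0.738  1.723  0.177  1.237  1.346]
shift mm [ 3.7  0.3 16.3]
turn x -0.003323396008230617
```

View pics/l_s.png

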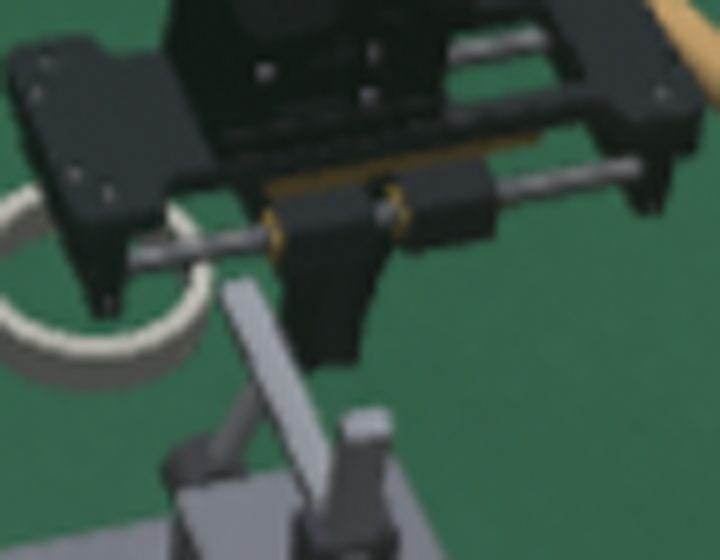

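View pics/l_w.png

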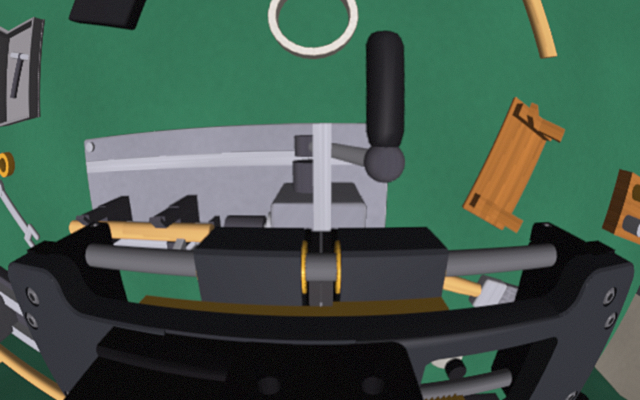

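```bash
python3 -m creep '[[3,0,8,0,0,0,0],[0,0,8,0,0,0,0],[0,0,7,0,0,0,0],[0,0,7,0,0,0,0],[0,0,7,0,0,0,0]]' 20
python3 - <<'E'
from h import *
s,M=st();print(torig(s["position"]+.164*M[:,0]))
from bench import get_image
g=get_image("scene");crop(g,335,170,425,240,8,"pics/m_s.png")
E
```

```text
time: 16.45
position: [0.5797, 0.1617, 0.3426]
tool_rot: [-0.185, 1.564, 0.184]
ft_force: [-2.5, -0.7, -1.2]
grip_width: 0.003
t 16.45 tcp [0.5797 0.1617 0.3426] grasp [0.5795 0.1616 0.1786] psi 1.8058 xaxis [-1.3e-03 -7.0e-04 -1.0e+00] F [-2.5 -0.7 -1.2] gw 0.2
q [ 0.278  0.339 -0.723  1.636  0.233  1.257  1.316]
[0.02559697 0.11511012 0.1786474 ]
```

View pics/m_s.png

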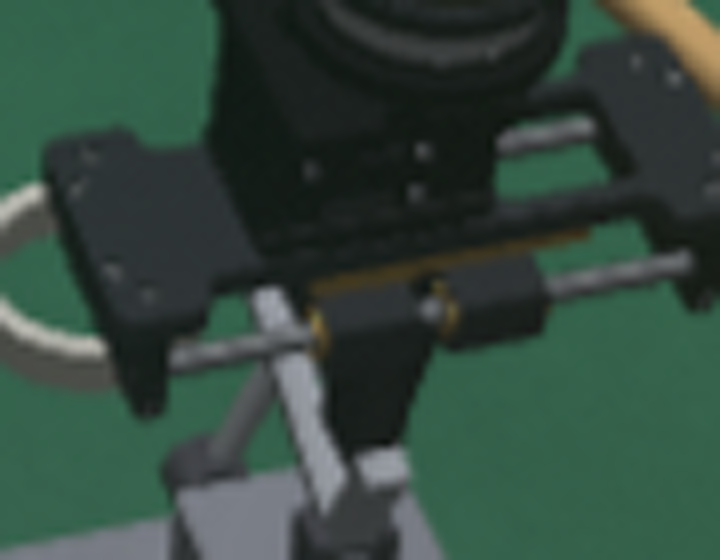

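```bash
python3 -m creep '[[2,0,7,0,0,0,0],[3,0,7,0,0,0,0],[4,0,6,0,0,0,0],[5,0,6,0,0,0,0],[0,0,0,0,0,0,0]]' 20
python3 - <<'E'
from h import *
s,M=st();print(torig(s["position"]+.164*M[:,0]))
from bench import get_image
g=get_image("scene");crop(g,335,170,425,240,8,"pics/n_s.png")
E
```

```text
time: 17.0
position: [0.6053, 0.1681, 0.3279]
tool_rot: [-0.184, 1.563, 0.185]
ft_force: [0.5, 0.3, 0.8]
grip_width: 0.009
t 17.0 tcp [0.6053 0.1681 0.3279] grasp [0.6053 0.1682 0.1639] psi 1.8061 xaxis [ 1.e-04  8.e-04 -1.e+00] F [0.5 0.3 0.8] gw 0.8
q [ 0.244  0.407 -0.707  1.587  0.274  1.249  1.297]
[0.05226104 0.11549503 0.16391518]
```

View pics/n_s.png

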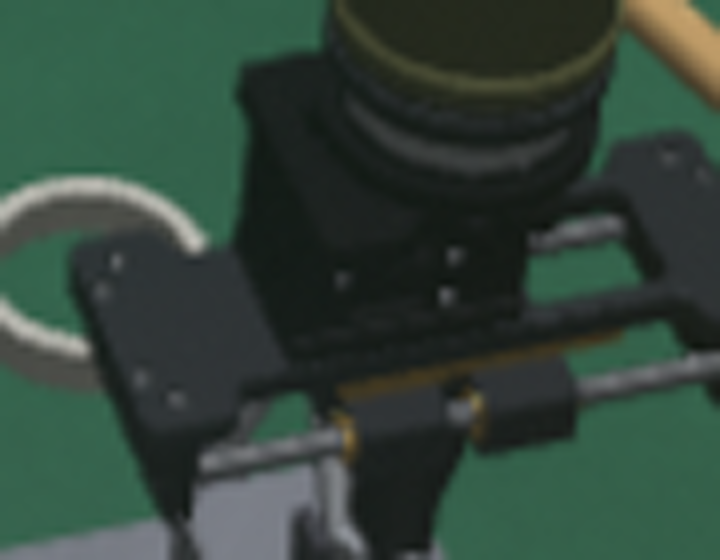

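```bash
python3 -m creep '[[5,0,4,0,0,0,0],[6,0,5,0,0,0,0],[5,0,2,0,0,0,0],[4,0,1,0,0,0,0],[0,0,0,0,0,0,0]]' 20
python3 - <<'E'
from h import *
s,M=st();print(torig(s["position"]+.164*M[:,0]))
from bench import get_image
g=get_image("scene");crop(g,335,170,425,240,8,"pics/o_s.png")
g=get_image("wrist");cv2.imwrite("pics/o_w.png",g["img"][:,:,::-1])
E
```

```text
time: 17.55
position: [0.6164, 0.1707, 0.3081]
tool_rot: [-0.185, 1.563, 0.185]
ft_force: [-0.5, 0.7, 0.6]
grip_width: 0.003
t 17.55 tcp [0.6164 0.1707 0.3081] grasp [0.6164 0.1707 0.1441] psi 1.8062 xaxis [-2.e-04  1.e-04 -1.e+00] F [-0.5  0.7  0.6] gw 0.3
q [ 0.226  0.447 -0.695  1.578  0.299  1.226  1.284]
[0.06357411 0.11532225 0.14413612]
```

View pics/o_w.png

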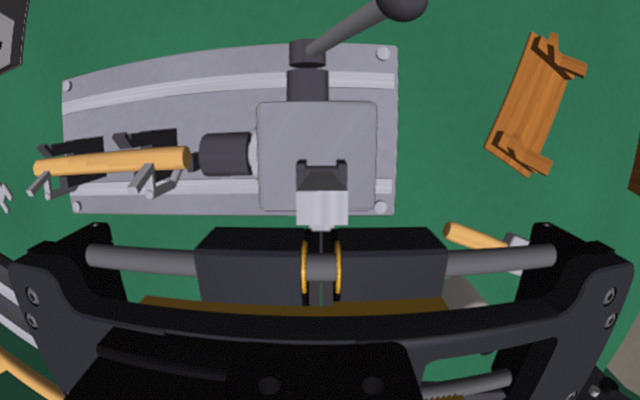

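```bash
python3 -m creep '[[-20,0,0,0,0,0,0],[-45,0,0,0,0,0,0],[-45,0,0,0,0,0,0],[-20,0,0,0,0,0,0],[0,15,-20,0,0,0,0]]' 20
python3 -m creep '[[0,20,-40,0,0,0,0],[0,0,-45,0,0,0,40],[0,0,-45,0,0,0,60],[0,0,0,0,0,0,60],[0,0,0,0,0,0,60]]'
python3 - <<'E'
from h import *
from bench import get_image
s,M=st();print(torig(s["position"]+.164*M[:,0]))
for n in("scene","top","wrist"):
    g=get_image(n);pickle.dump(g,open(f"p_{n}.pkl","wb"))
    if n=="wrist":cv2.imwrite("pics/p_wrist.png",g["img"][:,:,::-1])
    if n=="scene":crop(g,300,150,430,250,6,"pics/p_scene.png")
    if n=="top":crop(g,230,120,350,210,6,"pics/p_top.png")
E
```

```text
time: 18.15
position: [0.5958, 0.1787, 0.4428]
tool_rot: [-0.181, 1.555, 0.181]
ft_force: [-1.2, 0.1, -0.2]
grip_width: 0.003
time: 18.65
position: [0.4615, 0.1696, 0.4396]
tool_rot: [-0.186, 1.56, 0.182]
ft_force: [0.0, -0.6, -0.0]
grip_width: 0.285
t 18.65 tcp [0.4615 0.1696 0.4396] grasp [0.462  0.1692 0.2756] psi 1.8053 xaxis [ 0.0032 -0.0024 -1.    ] F [ 0.  -0.6 -0. ] gw 24.8
q [ 0.376 -0.009 -0.77   1.756 -0.003  1.39   1.412]
[-0.08682357  0.15004065  0.27564426]
```

View pics/p_scene.png

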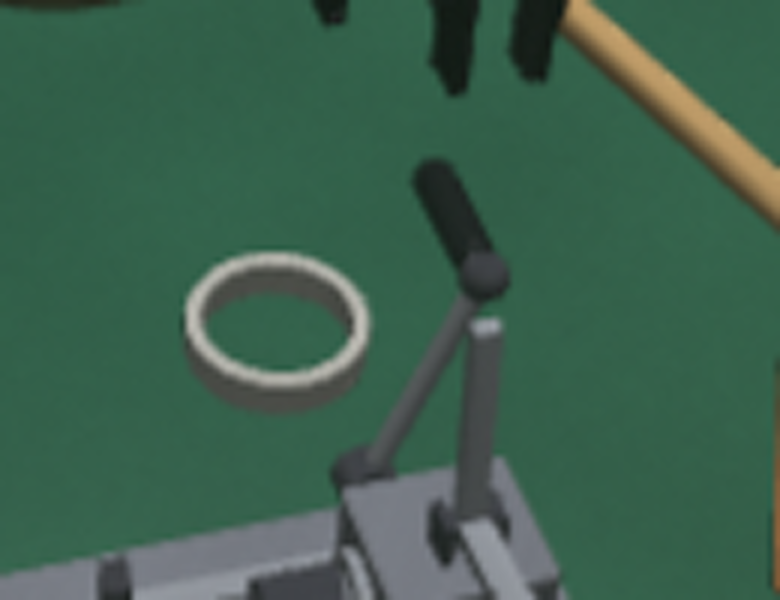

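View pics/p_wrist.png

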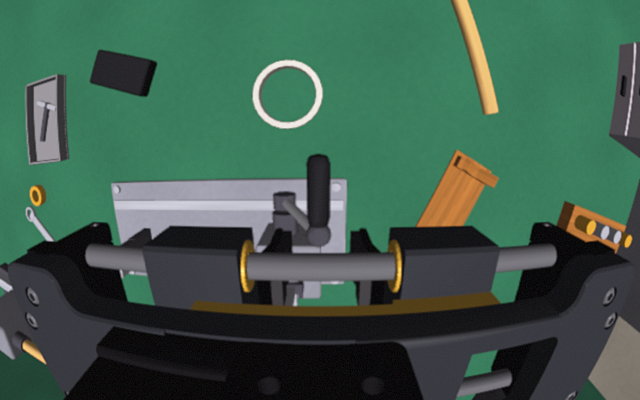

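View pics/p_top.png

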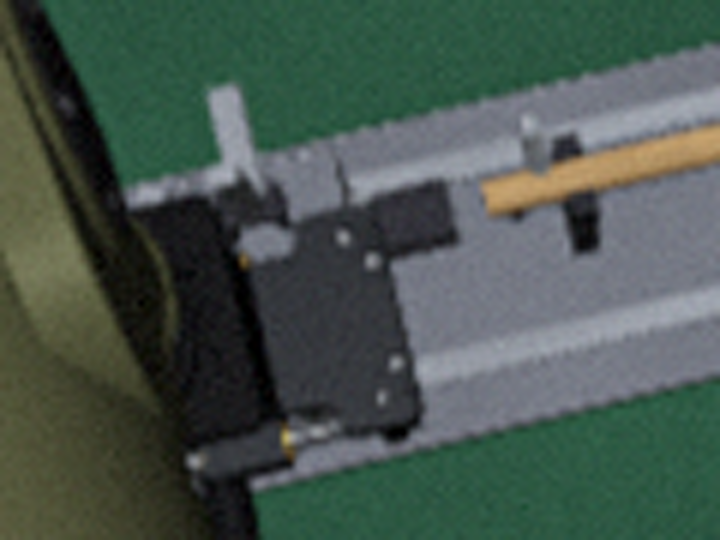

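Run:
```python
from h import *
w=pickle.load(open("p_wrist.pkl","rb"));s=pickle.load(open("p_scene.pkl","rb"))
for uv in((318,158),(319,200),(320,235)):print(torig(fplane(w,uv,.167)))
S=lambda u,v:((u+.5)/6-.5+300,(v+.5)/6-.5+150)
print("blade tip",torig(plane(s,S(487,327),.218)), torig(two(s,S(432,172),s,S(432,172))[0]) if 0 else "", "grip",torig(plane(s,S(435,172),.167)),torig(plane(s,S(484,276),.17)))
delta(rig(-.095,.1475,.169),YAW+np.pi/2)
```

```text
[-0.12350371  0.1471054   0.167     ]
[-0.08810418  0.14783464  0.167     ]
[-0.05672169  0.14861314  0.167     ]
blade tip [0.01224458 0.11687531 0.218     ]  grip [-0.12752397  0.15083094  0.167     ] [-0.05866017  0.14751886  0.17      ]
t 18.8 tcp [0.4633 0.1697 0.4391] grasp [0.4634 0.1698 0.2751] psi 1.8057 xaxis [ 6.0e-04  1.1e-03 -1.0e+00] F [-0.2  0.2  0.8] gw 37.1
q [ 0.375 -0.004 -0.769  1.753 -0.003  1.39   1.412]
shift mm [106.1  -2.9  -9.7]
turn x -0.001642143127114526
```

```bash
python3 -m creep '[[0,-3,-9,0,0,0,60],[30,0,0,0,0,0,60],[35,0,0,0,0,0,60],[30,0,0,0,0,0,60],[10,0,0,0,0,0,60]]' 30
python3 -m creep '[[0,0,0,0,0,0,60]]'
python3 - <<'E'
from h import *
from bench import get_image
delta(rig(-.095,.1475,.168),YAW+np.pi/2)
g=get_image("scene");crop(g,330,120,420,200,7,"pics/q_scene.png")
g=get_image("wrist");cv2.imwrite("pics/q_wrist.png",g["img"][:,:,::-1])
E
```

```text
time: 19.3
position: [0.4533, 0.164, 0.3307]
tool_rot: [-0.184, 1.569, 0.185]
ft_force: [-0.1, 0.4, -0.4]
grip_width: 0.685
time: 19.4
position: [0.454, 0.1644, 0.3326]
tool_rot: [-0.184, 1.567, 0.185]
ft_force: [0.2, -0.8, -0.1]
grip_width: 0.687
t 19.4 tcp [0.454  0.1644 0.3326] grasp [0.4533 0.1645 0.1686] psi 1.8062 xaxis [-3.7e-03  3.0e-04 -1.0e+00] F [ 0.2 -0.8 -0.1] gw 59.8
q [ 0.364  0.059 -0.781  1.923  0.043  1.18   1.374]
shift mm [0.6 0.  1.4]
turn x -0.001091904062581417
```

View pics/q_scene.png

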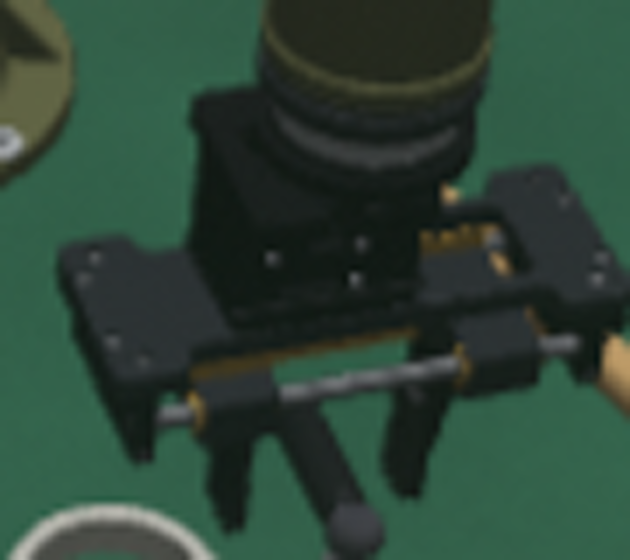

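View pics/q_wrist.png

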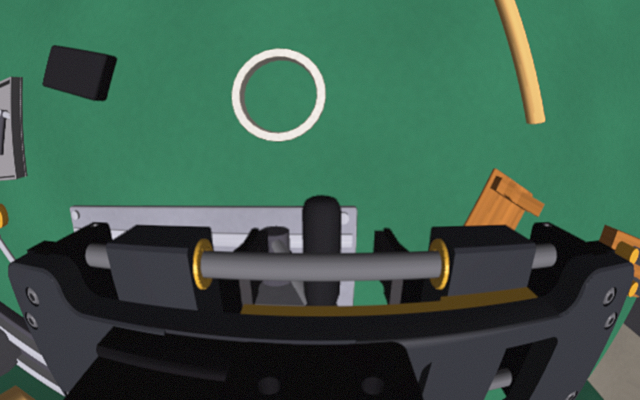

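Handle is between the fingers. Close on it.

```bash
python3 -m creep '[[0,0,0,0,0,0,40],[0,0,0,0,0,0,20],[0,0,0,0,0,0,8],[0,0,0,0,0,0,8],[0,0,0,0,0,0,8]]' 30
python3 -m creep '[[0,0,0,0,0,0,8],[0,0,0,0,0,0,8],[0,0,0,0,0,0,8]]' 30
python3 - <<'E'
from h import *
s,M=st();print(torig(s["position"]+.164*M[:,0]))
E
```

```text
time: 20.0
position: [0.4542, 0.1648, 0.334]
tool_rot: [-0.185, 1.563, 0.185]
ft_force: [-0.3, -0.5, -0.5]
grip_width: 0.32
time: 20.3
position: [0.4541, 0.1651, 0.3339]
tool_rot: [-0.185, 1.563, 0.185]
ft_force: [-0.5, 1.8, -0.1]
grip_width: 0.218
t 20.3 tcp [0.4541 0.1651 0.3339] grasp [0.4541 0.1652 0.1699] psi 1.8063 xaxis [-1.e-04  4.e-04 -1.e+00] F [-0.5  1.8 -0.1] gw 19.0
q [ 0.364  0.057 -0.781  1.922  0.043  1.179  1.374]
[-0.0955092   0.14795974  0.16987492]
```

```bash
python3 -m creep '[[-3,-10,0,0,0,0,8],[-2.3,-10,0,0,0,0,8],[-1.4,-10,0,0,0,0,8],[-0.7,-10,0,0,0,0,8],[0,0,0,0,0,0,8]]' 30
python3 - <<'E'
from h import *
s,M=st();print(torig(s["position"]+.164*M[:,0]))
from bench import get_image
g=get_image("scene");crop(g,290,150,430,260,5.5,"pics/r_scene.png")
E
```

```text
time: 20.8
position: [0.4633, 0.1272, 0.3424]
tool_rot: [-0.182, 1.563, 0.188]
ft_force: [-5.4, 6.9, 6.5]
grip_width: 0.218
t 20.8 tcp [0.4633 0.1272 0.3424] grasp [0.4632 0.1278 0.1784] psi 1.8061 xaxis [-9.e-04  4.e-03 -1.e+00] F [-5.4  6.9  6.5] gw 19.0
q [ 0.414  0.037 -0.742  1.919  0.022  1.195  1.471]
[-0.09542808  0.10953269  0.17836837]
```

View pics/r_scene.png

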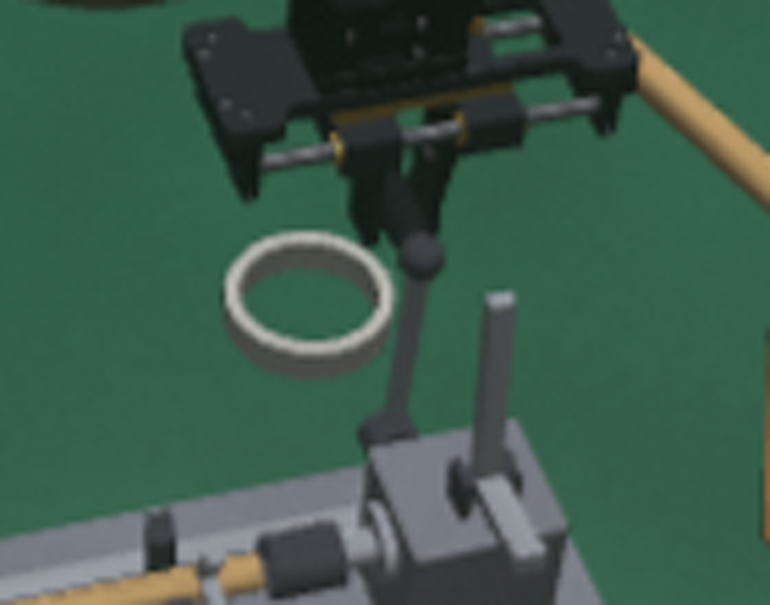

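```bash
python3 -m creep '[[0.2,-10,0,0,0,0,8],[1,-10,0,0,0,0,8],[1.8,-10,0,0,0,0,8],[2.6,-10,0,0,0,0,8],[0,0,0,0,0,0,8]]' 30
python3 - <<'E'
from h import *
s,M=st();print(torig(s["position"]+.164*M[:,0]))
E
```

```text
time: 21.35
position: [0.4727, 0.0881, 0.3361]
tool_rot: [-0.181, 1.563, 0.188]
ft_force: [-3.2, 6.1, 5.6]
grip_width: 0.216
t 21.35 tcp [0.4727 0.0881 0.3361] grasp [0.4725 0.0887 0.1721] psi 1.806 xaxis [-0.001  0.004 -1.   ] F [-3.2  6.1  5.6] gw 18.8
q [ 0.457  0.042 -0.703  1.927  0.025  1.183  1.551]
[-0.09547143  0.0693106   0.17211822]
```

```bash
python3 -m creep '[[3,-8,0,0,0,0,8],[1.5,-4,0,0,0,0,8],[0,0,0,0,0,0,8]]' 30
python3 - <<'E'
from h import *
s,M=st();print(torig(s["position"]+.164*M[:,0]))
E
python3 -m creep '[[1,-3,0,0,0,0,8],[0,0,0,0,0,0,8]]' 30
python3 - <<'E'
from h import *
s,M=st();print(torig(s["position"]+.164*M[:,0]))
E
```

```text
time: 21.65
position: [0.4753, 0.0771, 0.3318]
tool_rot: [-0.182, 1.564, 0.189]
ft_force: [-3.7, 6.1, 5.6]
grip_width: 0.218
t 21.65 tcp [0.4753 0.0771 0.3318] grasp [0.4751 0.0778 0.1678] psi 1.8069 xaxis [-0.0012  0.0042 -1.    ] F [-3.7  6.1  5.6] gw 18.9
q [ 0.469  0.048 -0.693  1.93   0.029  1.174  1.572]
[-0.09550173  0.05811163  0.16776531]
time: 21.85
position: [0.4759, 0.0751, 0.3311]
tool_rot: [-0.182, 1.564, 0.19]
ft_force: [-4.3, 8.1, 6.2]
grip_width: 0.224
t 21.85 tcp [0.4759 0.0751 0.3311] grasp [0.4756 0.0759 0.1671] psi 1.8079 xaxis [-0.0014  0.005  -1.    ] F [-4.3  8.1  6.2] gw 19.5
q [ 0.471  0.049 -0.692  1.931  0.029  1.173  1.577]
[-0.0954862   0.05615389  0.16708237]
```

```bash
python3 -m creep '[[0.7,-2,0,0,0,0,8],[0,0,0,0,0,0,8]]' 35
python3 - <<'E'
from h import *
s,M=st();print(torig(s["position"]+.164*M[:,0]))
E
python3 -m creep '[[0.3,-2,0,0,0,0,8],[0,0,0,0,0,0,8]]' 40
python3 - <<'E'
from h import *
s,M=st();print(torig(s["position"]+.164*M[:,0]))
from bench import get_image
g=get_image("scene");crop(g,240,150,400,270,5,"pics/s_scene.png");pickle.dump(g,open("s_scene.pkl","wb"))
g=get_image("top");crop(g,230,110,390,220,5,"pics/s_top.png")
E
```

```text
time: 22.05
position: [0.4761, 0.0745, 0.331]
tool_rot: [-0.181, 1.564, 0.192]
ft_force: [-7.1, 10.5, 11.4]
grip_width: 0.218
t 22.05 tcp [0.4761 0.0745 0.331 ] grasp [0.4757 0.0757 0.167 ] psi 1.8088 xaxis [-0.002   0.0068 -1.    ] F [-7.1 10.5 11.4] gw 19.0
q [ 0.472  0.05  -0.691  1.931  0.027  1.173  1.58 ]
[-0.09543726  0.05587264  0.16696406]
time: 22.25
position: [0.4762, 0.074, 0.3309]
tool_rot: [-0.181, 1.564, 0.195]
ft_force: [-7.8, 13.8, 12.3]
grip_width: 0.213
t 22.25 tcp [0.4762 0.074  0.3309] grasp [0.4758 0.0755 0.1669] psi 1.8099 xaxis [-0.0028  0.0089 -1.    ] F [-7.8 13.8 12.3] gw 18.5
q [ 0.474  0.05  -0.691  1.93   0.025  1.173  1.584]
[-0.09545696  0.05568632  0.16686319]
```

View pics/s_scene.png

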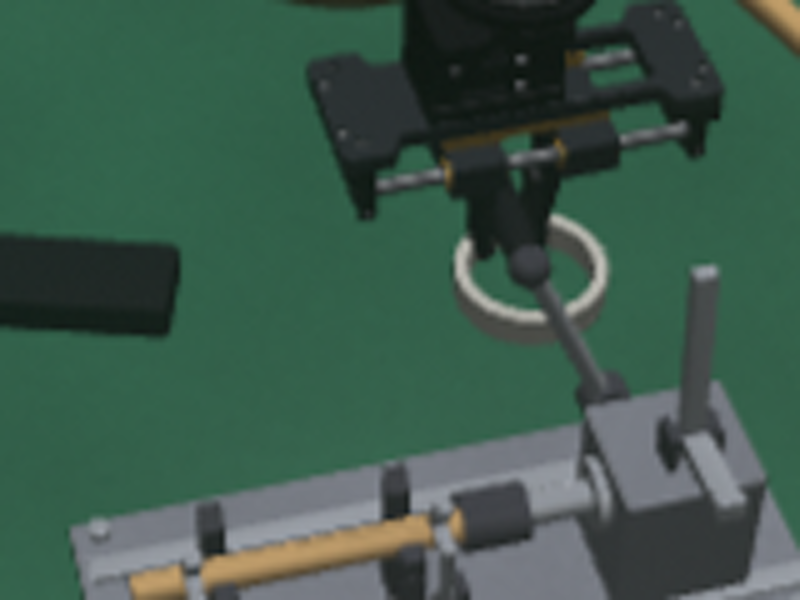

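View pics/s_top.png

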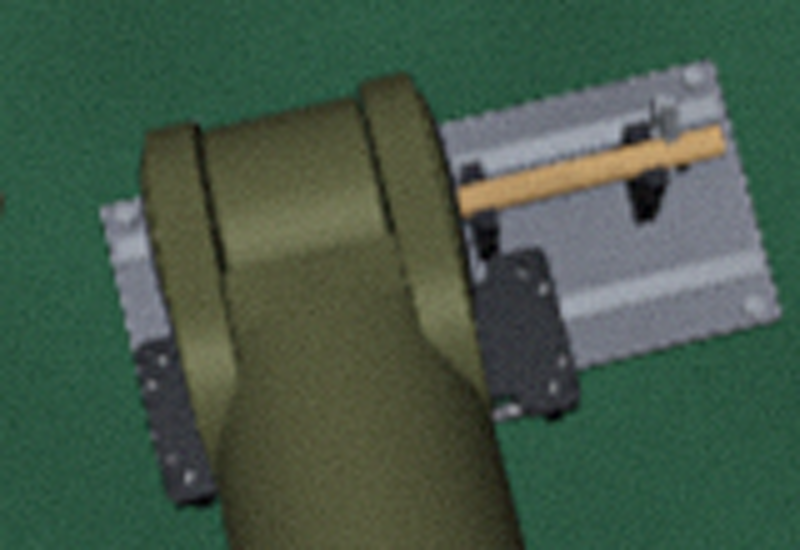

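```bash
python3 -m creep '[[0,-2,0,0,0,0,8],[0,0,0,0,0,0,8],[0,0,0,0,0,0,8],[0,0,0,0,0,0,8]]' 40
python3 - <<'E'
from h import *
s,M=st();print(torig(s["position"]+.164*M[:,0]))
g=pickle.load(open("s_scene.pkl","rb"))
S=lambda u,v:((u+.5)/5-.5+240,(v+.5)/5-.5+150)
print("rod far end",torig(plane(g,S(134,582),.075)).round(4),"cup mouth",torig(plane(g,S(455,522),.075)).round(4))
from bench import get_image
g=get_image("scene");cv2.imwrite("pics/t_scene.png",g["img"][:,:,::-1])
E
```

```text
time: 22.75
position: [0.4764, 0.0735, 0.3308]
tool_rot: [-0.18, 1.564, 0.198]
ft_force: [-9.9, 17.6, 13.2]
grip_width: 0.212
t 22.75 tcp [0.4764 0.0735 0.3308] grasp [0.4759 0.0753 0.1668] psi 1.8113 xaxis [-0.0033  0.0109 -0.9999] F [-9.9 17.6 13.2] gw 18.4
q [ 0.475  0.051 -0.69   1.93   0.023  1.173  1.588]
[-0.09540387  0.05548878  0.16684863]
rod far end [ 0.0125 -0.1638  0.075 ] cup mouth [ 0.017  -0.0023  0.075 ]
```

View pics/t_scene.png

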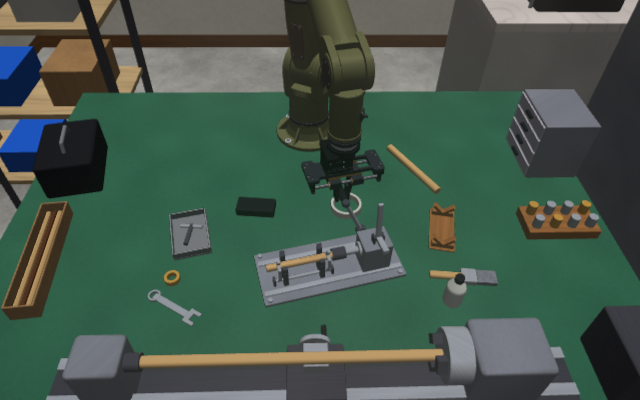

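Run:
```python
from bench import ctrl
print(ctrl.close_job())
```

```text
the job is handed in; nothing more can be done
None
```

The job is done in the order asked and handed in at about 23 s of the 62 s allowed. `close_job` gives no verdict, so these are my own last checks.

- **Rod:** I took the smaller rod from the stand and pressed it past the jaw. It stopped on the slot floors at about 70 mm with 18 N of reaction. After I let go, the camera showed both noses closed over it. With the lever pulled, its centre is about 1–2 mm from the seat lengthwise, well inside the 10 mm.
- **Catch:** I pushed the tab over with closed fingers until the blade stood nearly upright, about 1.4 rad. The last picture shows it still there.
- **Lever:** I gripped the handle from above and pulled until it hit the stop. The last 2 mm commands moved it only about 0.2 mm while the force rose to about 20 N sideways. The cup mouth measured about 15 mm over the rod's end. The gripper still holds the handle with 40 N.
- **Everything else:** the bystanders look unmoved in the last scene picture, and the highest wrist force I read was about 24 N.

Two things disagreed along the way:

- **Wrist camera:** it read about 1.5–2 mm off sideways compared with the rod held in the gripper, and I corrected for that.
- **Small moves:** some sideways moves landed 1–1.5 mm off what I commanded, so I re-measured before lowering the rod into the forks.

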